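Unload the indexing turntable of examined specimen jars

TASK

Pull the turntable's lock knob out to its end stop, push the disc round clockwise to its next stop, and shelve the jars that this brings to the front; then push it on one more stop and shelve the second group the same way. Tall jars go on the shelf's high step and short ones on the low step, upright, in one straight row along the middle of the step with no more than about two centimetres between neighbours. Finally push the lock fully home again, and leave everything else on the bench where it is.

Things in the scene. Friction and masses are not known exactly. Their poses are not given: they have to be found in the camera images.
- carousel: The turntable's fixed grey foot. Origin on the turning axis at table-top height; its -x side is the front, its +y side carries the lock bracket (60 wide, 20 tall, reaching 262 from the axis). A flat white disc turns on it. Jars start about 130 from the axis, 60 to 140 apart: first group on the -y quarter, second on the +x quarter; the front and +y quarters are empty.
- index (a joint): Angle of the white disc, rad, growing CLOCKWISE seen from above; sprung stops (detents) at 0 (start), pi/2 and pi, rests within 0.03 of them. Between stops it resists with about 0.2 N m plus drag; let go early it falls back, let go more than half way (45 deg) it draws itself on to the next stop. Must not be turned while the lock is in.
- hub (a point): Centre of the disc's top face (on the axis, 34 above the table); the disc is 360 across and 14 thick, with a rim 5 thick rising 6 above its top face at the edge. Axes as the foot's.
- post0 (a point): Centre of the top end of one of four upright steel push posts on the disc, turning with it: 12 diameter, 85 tall (from 34 to 119 above the table), 52 from the axis, 90 deg apart, standing between the quarters.
- post1 (a point): Centre of the top end of one of four upright steel push posts on the disc, turning with it: 12 diameter, 85 tall (from 34 to 119 above the table), 52 from the axis, 90 deg apart, standing between the quarters.
- post2 (a point): Centre of the top end of one of four upright steel push posts on the disc, turning with it: 12 diameter, 85 tall (from 34 to 119 above the table), 52 from the axis, 90 deg apart, standing between the quarters.
- post3 (a point): Centre of the top end of one of four upright steel push posts on the disc, turning with it: 12 diameter, 85 tall (from 34 to 119 above the table), 52 from the axis, 90 deg apart, standing between the quarters.
- lock (a joint): Lock slide of the turntable, m: 0 = bolt fully home between two lugs on the disc's rim (locked), 0.030 = pulled fully out to its end stop (free). Slides outward along the foot's +y; friction about 2 N, stays where left. The bolt is 9 wide, the gap between lugs 16; there is one at every stop.
- lock_grip (a point): Point on the lock's black upright knob, 13 below its top. The knob is 14 wide (foot x) by 18 long (foot y, the sliding direction) and rises from 32 to 68 above the table; 217 from the axis when locked.
- rack: Fixed two-step wooden shelf, 200 deep (x) by 240 long (y); origin under its centre. Low step on the -x (robot) side, 40 tall; high step on the +x side, 75 tall; each 100 deep and 220 long. End cheeks (10 thick) and lips along the front edge of both steps and the back of the high one (6 thick) rise 6 above the step.
- row_low (a point): Middle of the top face of the low step; y runs along the step.
- row_high (a point): Middle of the top face of the high step; y runs along the step.
- tall1: Tall amber glass specimen jar with a white cap, plain cylinder 48 across and 62 tall to grip, 55 to 170 g; origin at the centre of its underside, z up. Starts on the -y quarter of the disc (first group); belongs on the high step. May be absent.
- short1: Short amber glass specimen jar with a white cap, plain cylinder 48 across and 42 tall to grip, 55 to 170 g; origin at the centre of its underside, z up. Starts on the -y quarter of the disc (first group); belongs on the low step. May be absent.
- short2: Short amber glass specimen jar with a white cap, plain cylinder 48 across and 42 tall to grip, 55 to 170 g; origin at the centre of its underside, z up. Starts on the -y quarter of the disc (first group); belongs on the low step. May be absent.
- tall2: Tall amber glass specimen jar with a white cap, plain cylinder 48 across and 62 tall to grip, 55 to 170 g; origin at the centre of its underside, z up. Starts on the +x quarter of the disc (second group); belongs on the high step. May be absent.
- short3: Short amber glass specimen jar with a white cap, plain cylinder 48 across and 42 tall to grip, 55 to 170 g; origin at the centre of its underside, z up. Starts on the +x quarter of the disc (second group); belongs on the low step. May be absent.
- card_box: Bystander, leave alone: cardboard box, 60 x 60 x 35 (mm); origin at the underside.
- tin: Bystander, leave alone: flat round aluminium tin, 56 across, 22 tall (mm); origin at the underside.
- weight: Bystander, leave alone: brass weight, 40 across, 35 tall (mm); origin at the underside.
- brush: Bystander, leave alone: wooden-handled brush lying flat, about 170 long; body origin near its middle (mm).
- bottle: Bystander, leave alone: tall amber bottle, 60 across, 130 tall (mm); origin at the underside.
- wood_box: Bystander, leave alone: wooden specimen box, 70 x 110 x 50 (mm); origin at the underside.
- dish: Bystander, leave alone: shallow white dish, 76 across, 18 tall (mm); origin at the underside.
Not all that is in view belongs to the job. Leave any green look-alike of the short3 alone.

How it is judged (in metres and radians):
On the way, in this order (a step that is already met when the one before it is completed fails the run):
1. the lock is pulled out to its end stop, the disc still at its first stop (value of joint lock above 0.0265 m and value of joint index below 0.3 rad), for 0.2 s.
2. the disc rests at its next stop and the first group stands on it at the front (value of joint index between 1.5008 and 1.6408 rad and velocity of joint index between -0.05 and 0.05 rad/s and x of each of tall1, short1, short2 in the frame of carousel below -0.03 m and horizontal distance between each of tall1, short1, short2 and hub below 0.19 m and z of tall1 in the frame of hub between -0.008 and 0.008 m and z of short1 in the frame of hub between -0.008 and 0.008 m and z of short2 in the frame of hub between -0.008 and 0.008 m), for 0.3 s.
3. the jars of the first group stand on their steps (x of tall1 in the frame of row_high between -0.02 and 0.02 m and y of tall1 in the frame of row_high between -0.1 and 0.1 m and z of tall1 in the frame of row_high between -0.006 and 0.006 m and angle between each of tall1, short1, short2's own z axis and vertical below 0.12 rad and linear speed of each of tall1, short1, short2 below 0.03 m/s and x of short1 in the frame of row_low between -0.02 and 0.02 m and y of short1 in the frame of row_low between -0.1 and 0.1 m and z of short1 in the frame of row_low between -0.006 and 0.006 m and x of short2 in the frame of row_low between -0.02 and 0.02 m and y of short2 in the frame of row_low between -0.1 and 0.1 m and z of short2 in the frame of row_low between -0.006 and 0.006 m), for 0.2 s.
4. the disc rests at its last stop and the second group stands on it at the front (value of joint index between 3.07159 and 3.21159 rad and velocity of joint index between -0.05 and 0.05 rad/s and x of each of tall2, short3 in the frame of carousel below -0.03 m and horizontal distance between each of tall2, short3 and hub below 0.19 m and z of tall2 in the frame of hub between -0.008 and 0.008 m and z of short3 in the frame of hub between -0.008 and 0.008 m), for 0.3 s.
5. the jars of the second group stand on their steps (x of tall2 in the frame of row_high between -0.02 and 0.02 m and y of tall2 in the frame of row_high between -0.1 and 0.1 m and z of tall2 in the frame of row_high between -0.006 and 0.006 m and angle between each of tall2, short3's own z axis and vertical below 0.12 rad and linear speed of each of tall2, short3 below 0.03 m/s and x of short3 in the frame of row_low between -0.02 and 0.02 m and y of short3 in the frame of row_low between -0.1 and 0.1 m and z of short3 in the frame of row_low between -0.006 and 0.006 m), for 0.2 s.
At the end, for the whole second after the job is handed in: The disc rests at its last stop (pi, within 0.07 rad) with the lock home (under 4 mm); every jar present stands upright and still on its step (tall high, short low), within 20 mm of the step's middle line, each no more than 22 mm from a neighbour in its row so that the row has no wider gap (all of step 3 and all of step 5 and value of joint index between 3.07159 and 3.21159 rad and velocity of joint index between -0.05 and 0.05 rad/s and value of joint lock below 0.004 m and distance between tall1 and tall2 below 0.07 m and (distance between short1 and short2 below 0.07 m or distance between short1 and short3 below 0.07 m) and (distance between short1 and short2 below 0.07 m or distance between short2 and short3 below 0.07 m) and distance between any of short1, short2 and short3 below 0.07 m); the robot touches nothing.
It fails at once if a bystander (box, tin, weight, brush, bottle or dish) shifted by more than 3 cm (distance of any of card_box, tin, weight, brush, bottle, wood_box, dish from where it was at the start of the episode above 0.03 m).
It fails at once if the disc turned away from a stop while the lock is not pulled out (value of joint lock below 0.018 m and (value of joint index between 0.15 and 1.4208 rad or value of joint index between 1.7208 and 2.99159 rad)).
Of tall1, short1, short2 only 2 to 3 are there at a start; the rules pass over those that are not, and their reading is None.
Of tall2, short3 only 1 to 2 are there at a start; the rules pass over those that are not, and their reading is None.
At some moment in a run one of tall1, tall2, short1, short2, short3 may be knocked a few centimetres aside while the robot is not near it.
It also fails if it takes over 210 s, if anything falls off the work surface, if the arm or the gripper's body presses on something with over 40 N, if the wrist force passes 120 N, or if a joint passes its speed limit or range.

ROBOT

A 7-joint arm with a two-finger parallel gripper is mounted at the origin on the work surface. World frame = base frame: x ahead of the robot, y to its left, z up, the work surface at z = 0. Lengths are in mm, angles in rad, forces in N, time in s.
With the tool pointing down it reaches from about 400 to 925 mm from the base axis. Payload 4.1 kg.
Tool frame: the origin (TCP) lies on the centre line of the jaws, within the pads' length; the fingertips stand 25 mm ahead of it and the grasp point (between the pads) lies 6 mm ahead of it; z points along the fingers, y is the direction in which the jaws open and shut (so a half turn about z gives the same grasp; the last joint's range is limited). The gripper opens to 85 mm and grips with 20 to 120 N. Pads are 22 mm wide; open, the fingers measure 114 mm over their backs; the gripper's body (76 mm by 85 mm) begins 54 mm behind the grasp point. The pads swing forward as they close: fully open they stand 13 mm farther back than shut.
Start: joints at [1.12, 0.398, 0.045, 1.537, -0.019, 1.207, -0.051], TCP at [224.019, -610.209, 256.347] pointing down, gripper open.
Joint ranges: [-2.82, 2.82], [-0.49, 2.23], [-1.37, 1.46], [0, 2.46], [-1.36, 4.5], [0.23, 2], [-2.94, 2.94]. Speed limits (rad/s): [2.57, 2.57, 3.14, 3.14, 3.14, 3.14, 3.14].

INTERFACE

Orientations are given as [roll, pitch, yaw] about the fixed x, y, z axes, in that order (R = Rz(yaw) Ry(pitch) Rx(roll)).
In Python, from plant import sense, vision, ticket gives the robot as it stands.
- The arm moves only by the tool send_rows, never from a script. Its arguments are lists of equal length, an entry for each row: "offset": the shift along the world's x, y, z in cm, a list of three; "rotation": the turn, a rotation vector about the world's x, y, z in degrees, a list of three. A call has 1 to 10 rows; each row shifts and turns the pose as measured when the row begins; what a row does not reach is not made up. A row lasts 1/8 s, in which the tool goes at most 62.5 mm and 10.7 degrees, less where a joint would pass 70% of its speed; a pose out of reach is approached as far as the arm can. A call with a gripper value outside its range is refused whole. "claw" is the opening, from 0 (shut) to 1 (fully open), set as the call begins (left out, the last holds). The fingers move at their own pace and stop on an object; "newtons" is the grip in N (left out, the last holds). Time passes only in rows, so rows that do not move let the fingers close. It gives the time, the measured TCP pose, the force and the opening at its end, in the units of the state.
- sense(): the state, without advancing time (a new reading comes with each control period).
- vision.read_camera(name): name is "side" or "top"; returns the picture (384x512x3 uint8, red, green, blue); there is no depth.
- vision.camera_info(name): a dict with "vfov" (degrees; the focal length in pixels is half the picture's height over the tangent of half this angle, whatever the lens; pixels are square), "cx", "cy" (the principal point, pixels), "world_to_cam" (4x4, takes a point from world to camera coordinates). Camera axes: x right, y up, looking along -z (the intrinsics and any distortion apply to the point x, -y, -z); pixel columns grow to the right and rows downward; lengths in mm; the calibration is good to about 2 mm. A picture is of the moment at which its call begins. camera_info takes no time and is no camera call.
- ticket.hand_in(): hands the job in, once; it reports no verdict.
The state is a dict: "time_s": time; "joints": joint angles; "qd": joint speeds; "joint_efforts": joint torques, N m; "position": TCP position; "eef_rot": TCP orientation; "ft_force": force on the tool from outside, world axes, zero at the start; "torque": the same for the moment, N m; "gripper_width": finger opening in mm.
Only numpy, scipy, OpenCV 4.12 (cv2) and the standard library are available. Lean on these libraries where they do the work, as an engineer would, in place of code of your own. Each camera call takes 0.05 s, during which the arm holds its last target.

## Working session

There is one attempt and no reset: what is moved stays moved. The work goes in short steps, Python scripts to look and compute and a tool call to move; the robot and the scene stay as the last step left them, time stands still between calls to the robot, and variables do not carry over. Pictures are saved under pics/ and viewed, and the job is handed in when it is done.

Besides the shell and the picture viewer there is one more tool, called after "Emit:" as name(argument=value, ...), one argument or row to a line, values as JSON. send_rows: Moves the arm, as the interface text tells. Its arguments: {"type":"object","properties":{"offset":{"type":"array"},"rotation":{"type":"array"},"claw":{"type":"number"},"newtons":{"type":"number"}},"required":["offset","rotation"]}

```bash
ls; mkdir -p pics
python3 - <<'E'
from plant import sense, vision, ticket
import cv2
print(sense())
for n in("side","top"):
    im=vision.read_camera(n); cv2.imwrite(f"pics/{n}0.png",im[:,:,::-1]); print(n,vision.camera_info(n))
E
```

```text
pics
{'time_s': 0.0, 'joints': array([ 1.11999791,  0.39918338,  0.04503014,  1.53788651, -0.01868065,
        1.20687995, -0.05070871]), 'qd': array([ 5.10923212e-05, -2.16169253e-03,  1.01658014e-03, -1.59869272e-03,
        5.49989434e-04,  1.20377231e-03,  7.77295987e-04]), 'joint_efforts': array([ 8.48011240e-06, -4.75134122e+01,  1.36450946e+00, -2.54226387e+01,
        1.14880488e-02,  9.60848643e-03,  4.55433025e-06]), 'position': array([ 223.80065442, -609.63578131,  255.26601101]), 'eef_rot': array([-3.13966232e+00,  1.50484286e-04,  3.51912157e-01]), 'ft_force': array([-1.41079224,  0.12299796,  0.9712916 ]), 'torque': array([-0.03182449,  0.02027275,  0.00991118]), 'gripper_width': 85.02444573643245}
side {'vfov': 44.98674985886055, 'cx': 250.95490528396607, 'cy': 193.1173645027023, 'world_to_cam': array([[-7.34891882e-01, -6.78137051e-01, -8.00387608e-03,
         3.89912805e+02],
       [ 5.09246543e-01, -5.59583893e-01,  6.53860708e-01,
        -3.10605197e+02],
       [-4.47886012e-01,  4.76440980e-01,  7.56572609e-01,
        -1.01344880e+03],
       [ 0.00000000e+00,  0.00000000e+00,  0.00000000e+00,
         1.00000000e+00]])}
top {'vfov': 54.33881162326749, 'cx': 257.5400342250022, 'cy': 193.19953790467537, 'world_to_cam': array([[ 1.26249883e-02, -9.99730845e-01, -1.94640064e-02,
         2.39040662e+00],
       [ 9.89249815e-01,  9.65174402e-03,  1.45916575e-01,
        -5.27898176e+02],
       [-1.45689439e-01, -2.10969598e-02,  9.89105407e-01,
        -9.23722647e+02],
       [ 0.00000000e+00,  0.00000000e+00,  0.00000000e+00,
         1.00000000e+00]])}
```

View pics/top0.png

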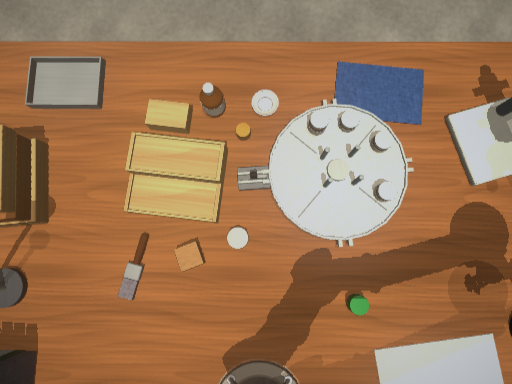

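View pics/side0.png

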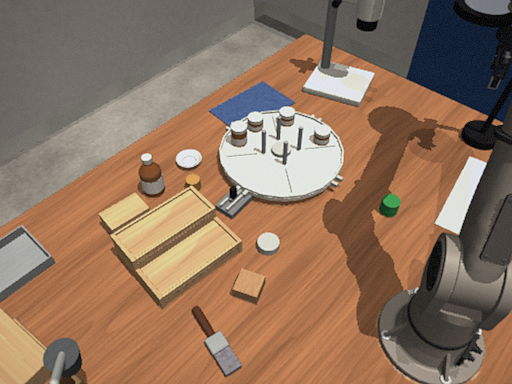

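The top view shows the carousel centred at about (338,170), with its lock to the left at (255,177). The shelf is at (175,177). Jar candidates are (381,141) and (385,190) for the first group, and (319,121) and (348,121) for the second. The green look-alike is at (359,305). I'll enlarge next.

```bash
cat > h.py <<'E'
import numpy as np, cv2
from plant import sense, vision, ticket
I={n:vision.camera_info(n) for n in("side","top")}
def proj(n,P):
    c=I[n]; f=192/np.tan(np.radians(c["vfov"]/2)); p=c["world_to_cam"]@np.append(P,1)
    return np.array([c["cx"]+f*p[0]/-p[2], c["cy"]-f*p[1]/-p[2]])
def ray(n,u,v):
    c=I[n]; f=192/np.tan(np.radians(c["vfov"]/2)); W=np.linalg.inv(c["world_to_cam"])
    d=W[:3,:3]@np.array([(u-c["cx"])/f,-(v-c["cy"])/f,-1]); return W[:3,3],d
def at(n,u,v,z):
    o,d=ray(n,u,v); return o+d*(z-o[2])/d[2]
def tri(a,b):
    (o1,d1),(o2,d2)=ray("top",*a),ray("side",*b)
    s=np.linalg.lstsq(np.c_[d1,-d2],o2-o1,rcond=None)[0]; p,q=o1+s[0]*d1,o2+s[1]*d2
    return (p+q)/2,np.linalg.norm(p-q)
def shot(n,tag):
    im=vision.read_camera(n)[:,:,::-1].copy(); cv2.imwrite(f"pics/{tag}.png",im); return im
def crop(im,x0,y0,x1,y1,k,tag):
    cv2.imwrite(f"pics/{tag}.png",cv2.resize(im[y0:y1,x0:x1],None,fx=k,fy=k,interpolation=cv2.INTER_CUBIC))
E
python3 - <<'E'
from h import *
t=cv2.imread("pics/top0.png"); s=cv2.imread("pics/side0.png")
crop(t,230,90,420,250,4,"t0a"); crop(t,110,90,240,250,4,"t0b"); crop(s,100,90,360,310,3,"s0a")
E
```

```text
(no output)
```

View pics/t0a.png

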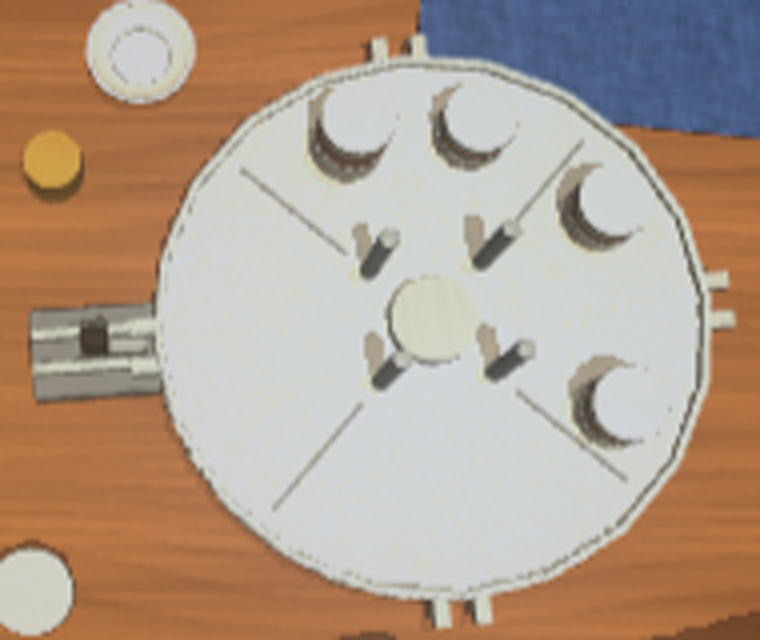

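View pics/t0b.png

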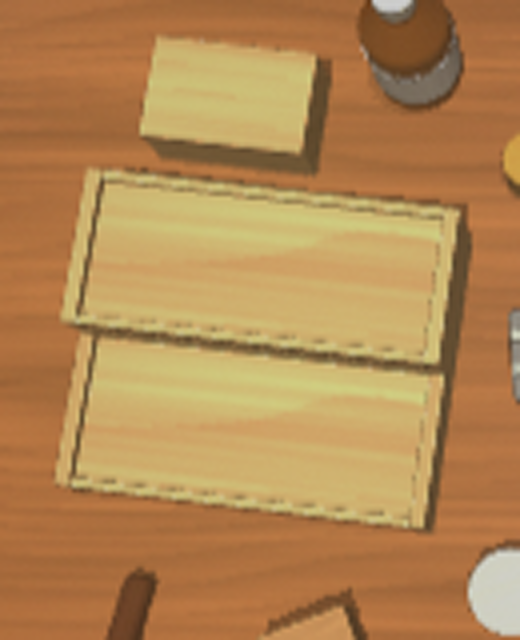

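View pics/s0a.png

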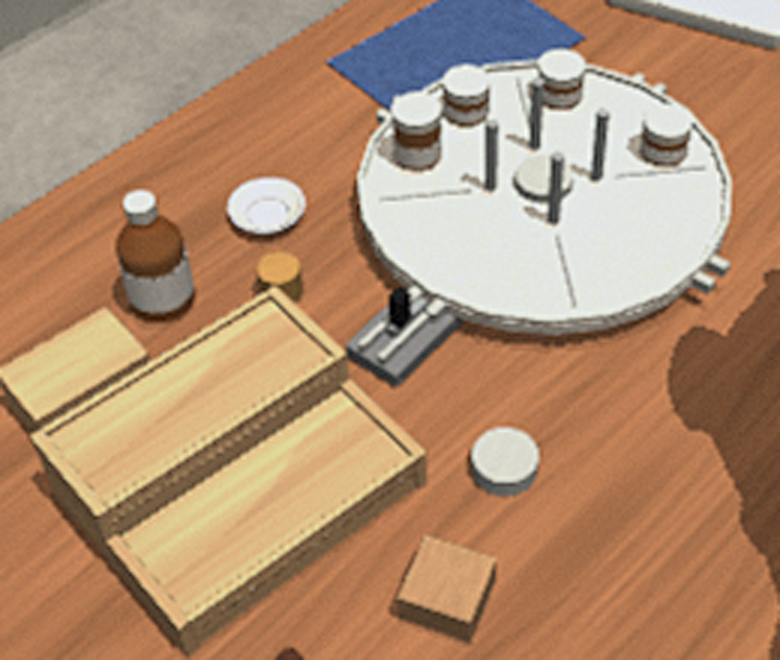

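Run:
```python
from h import *
T=lambda x,y:(230+x/4-.4,90+y/4-.4); S=lambda x,y:(100+x/3-.35,90+y/3-.35); B=lambda x,y:(110+x/4-.4,90+y/4-.4)
np.set_printoptions(precision=1,suppress=True)
print("disc L,R,top,bot z40",*[at("top",*T(x,y),40) for x,y in((158,320),(708,320),(425,60),(440,597))])
print("hub",tri(T(432,318),S(544,176)))
for a,b in(((388,240),(491,125)),((512,231),(536,86)),((524,350),(602,115)),((400,360),(557,158))): print("post",tri(T(*a),S(*b)),at("top",*T(*a),119),at("side",*S(*b),119))
print("knob",tri(T(95,325),S(400,295)),at("top",*T(95,325),68))
for k,a,b,z in(("tall2",(357,115),(417,108),96),("short3",(475,117),(466,81),76),("s1a",(612,205),(561,65),76),("s1b",(625,402),(665,124),76)): print(k,tri(T(*a),S(*b)),at("top",*T(*a),z))
for k,p,z in(("hi",[(92,170),(462,207),(434,368),(64,322)],81),("lo",[(85,335),(442,372),(428,528),(58,485)],46)):
  q=[at("top",*B(*x),z) for x in p]; print(k,*q,"mean",np.mean(q,0))
```

```text
disc L,R,top,bot z40 [589.8 -20.9  40. ] [ 592.8 -374.6   40. ] [ 767.1 -196.4   40. ] [ 413.7 -199.5   40. ]
hub (array([ 592.6, -196.8,   43. ]), np.float64(1.4962482109425919))
post (array([ 625.5, -156.9,  114.4]), np.float64(3.2205149632695838)) [ 622.9 -157.   119. ] [ 623.6 -152.3  119. ]
post (array([ 633.7, -231.9,  109.4]), np.float64(4.918371406448783)) [ 628.9 -230.8  119. ] [ 628.7 -221.7  119. ]
post (array([ 558.8, -236.4,  114.4]), np.float64(2.7268385680131204)) [ 556.8 -236.   119. ] [ 556.9 -231.3  119. ]
post (array([ 551.9, -163. ,  115.1]), np.float64(2.5179184155104664)) [ 550.1 -163.1  119. ] [ 550.4 -159.   119. ]
knob (array([580.2,  18.1,  60. ]), np.float64(4.050960305168203)) [580.3  18.9  68. ]
tall2 (array([ 709. , -142.8,   95.8]), np.float64(0.30625160114275074)) [ 708.8 -142.8   96. ]
short3 (array([ 715. , -219.4,   78. ]), np.float64(1.4330272988999282)) [ 715.1 -220.3   76. ]
s1a (array([ 659.5, -302.4,   78.1]), np.float64(4.871570613375879)) [ 658.1 -304.4   76. ]
s1b (array([ 535.2, -309.2,   69.7]), np.float64(2.4934526939449126)) [ 533.1 -307.9   76. ]
hi [675.2 326.3  81. ] [652.6  90.6  81. ] [549.7 105.4  81. ] [576.7 337.9  81. ] mean [613.5 215.1  81. ]
lo [575.5 337.1  46. ] [553.4 104.7  46. ] [453.1 110.8  46. ] [477.9 348.4  46. ] mean [515.  225.2  46. ]
```

Emit:
send_rows(
  offset=[
    [3,5.2,0],
    [3,5.2,0],
    [3,5.2,0],
    [3,5.2,0],
    [3,5.2,0],
    [3,5.2,0],
    [3,5.2,0],
    [3,5.2,0],
    [3,5.2,0],
    [3,5.2,0],
  ],
  rotation=[
    [0,0,7],
    [0,0,7],
    [0,0,7],
    [0,0,7],
    [0,0,7],
    [0,0,7],
    [0,0,7],
    [0,0,7],
    [0,0,7],
    [0,0,7],
  ],
  claw=0.5,
)

```text
time_s: 1.35
position: [524.2, -76.4, 251.7]
eef_rot: [-3.138, 0.004, 1.602]
ft_force: [0.9, -0.5, -0.1]
gripper_width: 42.8
```

Run:
```python
from h import *
T=lambda x,y:(230+x/4-.4,90+y/4-.4)
np.set_printoptions(precision=1,suppress=True)
a=at("top",*T(462,612),34);b=at("top",*T(399,47),34);print(a,b,np.degrees(np.arctan2(*(b-a)[1::-1])))
c=at("top",*T(725,300),34);d=np.array([590.5,-197]);print(c)
for p,q in(((30,310),(158,302)),((35,402),(160,392))):
  v=at("top",*T(*p),20)-at("top",*T(*q),20);print(np.degrees(np.arctan2(v[1],v[0])))
```

```text
[ 404.6 -214.3   34. ] [ 778.5 -180.4   34. ] 5.18126717784813
[ 607.4 -388.4   34. ]
94.1292338401995
95.17673938239811
```

Run:
```python
from h import *
t=shot("top","t1"); s=shot("side","s1")
crop(t,230,150,290,200,10,"t1a"); crop(s,205,170,265,220,10,"s1a")
for z in(32,68):
  for P in((580,18.5,z),(573,19.3,z)): 
    u=(proj("top",P)-[230,150])*10+5; v=(proj("side",P)-[205,170])*10+5; print(P,u,v)
```

```text
(580, 18.5, 32) [244.38830687 242.80695075] [280.87806619 253.63726014]
(573, 19.3, 32) [240.94700235 269.12020859] [297.60952808 268.7309542 ]
(580, 18.5, 68) [240.24159423 214.58676147] [275.65232528 164.04656723]
(573, 19.3, 68) [236.66555678 241.86631166] [292.74538503 179.21969312]
```

View pics/t1a.png

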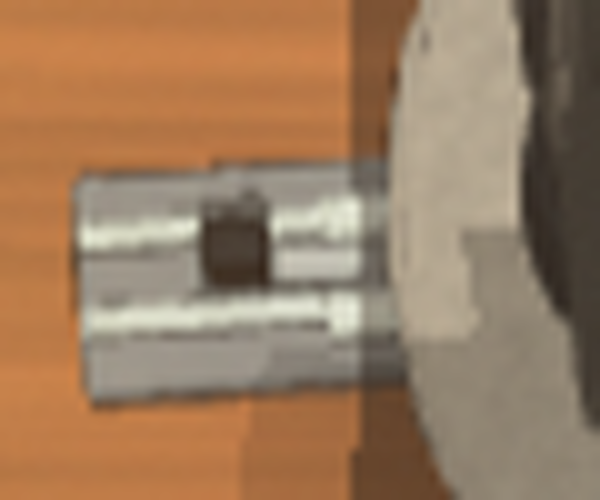

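View pics/s1a.png

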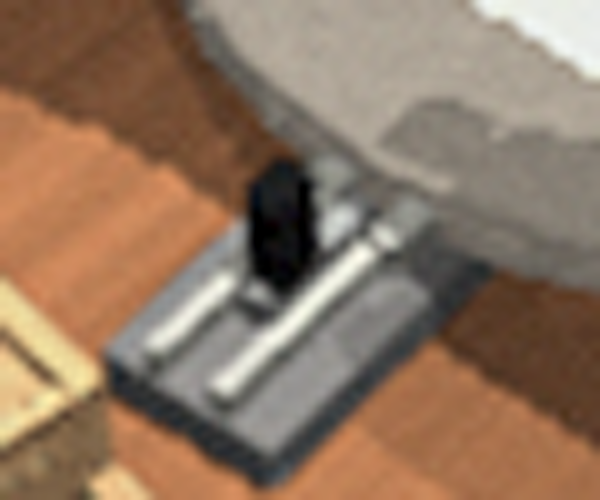

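The knob spans (200–272, 200–288) in the top crop, with its top at (282,172) in the side crop. That puts it at about (576, 19). Next I descend on it.

Emit:
send_rows(
  offset=[
    [2.6,4.8,-2],
    [2.6,4.7,-2],
    [0,0,-4],
    [0,0,-4],
    [0,0,-3],
    [0,0,-2],
    [0,0,0],
  ],
  rotation=[
    [0,0,1.5],
    [0,0,1.5],
    [0,0,0],
    [0,0,0],
    [0,0,0],
    [0,0,0],
    [0,0,0],
  ],
)

```text
time_s: 2.33
position: [575.8, 22.3, 76.1]
eef_rot: [-3.137, 0.001, 1.662]
ft_force: [-0.8, 0.5, 0.4]
gripper_width: 42.8
```

Emit:
send_rows(
  offset=[
    [0,-0.3,-1.2],
    [0,0,0],
  ],
  rotation=[
    [0,0,0],
    [0,0,0],
  ],
)

```text
time_s: 2.58
position: [576.6, 18.3, 64.6]
eef_rot: [-3.138, 0.001, 1.66]
ft_force: [1.1, -0.4, 0.7]
gripper_width: 42.9
```

Emit:
send_rows(
  offset=[
    [0,0,0],
    [0,0,0],
    [0,0,0],
    [0,0,0],
    [0,0,0],
  ],
  rotation=[
    [0,0,0],
    [0,0,0],
    [0,0,0],
    [0,0,0],
    [0,0,0],
  ],
  claw=0,
  newtons=35,
)

```text
time_s: 3.2
position: [574.9, 18.0, 65.5]
eef_rot: [-3.136, 0.002, 1.659]
ft_force: [-1.0, 0.9, -2.3]
gripper_width: 13.2
```

Emit:
send_rows(
  offset=[
    [-0.05,0.6,0],
    [-0.05,0.6,0],
    [-0.05,0.6,0],
    [-0.05,0.6,0],
    [-0.05,0.6,0],
    [-0.03,0.4,0],
    [0,0,0],
  ],
  rotation=[
    [0,0,0],
    [0,0,0],
    [0,0,0],
    [0,0,0],
    [0,0,0],
    [0,0,0],
    [0,0,0],
  ],
)

```text
time_s: 4.08
position: [572.6, 46.4, 65.6]
eef_rot: [-3.134, 0.013, 1.656]
ft_force: [-1.2, 0.2, -2.2]
gripper_width: 13.5
```

Emit:
send_rows(
  offset=[
    [-0.02,0.3,0],
    [-0.03,0.4,0],
    [-0.03,0.4,0],
  ],
  rotation=[
    [0,0,0],
    [0,0,0],
    [0,0,0],
  ],
)

```text
time_s: 4.45
position: [572.6, 46.7, 65.5]
eef_rot: [-3.132, 0.029, 1.652]
ft_force: [0.1, -9.6, -1.3]
gripper_width: 13.3
```

Emit:
send_rows(
  offset=[
    [0,0,0],
    [0,0,0],
    [0,0,0],
  ],
  rotation=[
    [0,0,0],
    [0,0,0],
    [0,0,0],
  ],
)

```text
time_s: 4.82
position: [572.6, 46.7, 65.5]
eef_rot: [-3.133, 0.029, 1.652]
ft_force: [-0.5, -4.3, -1.0]
gripper_width: 13.1
```

Emit:
send_rows(
  offset=[
    [0,0,0],
    [0,0,0],
    [0,0,0],
    [0,0,3],
    [0,0,5],
    [0,0,5],
  ],
  rotation=[
    [0,0,0],
    [0,0,0],
    [0,0,0],
    [0,0,0],
    [0,0,0],
    [0,0,0],
  ],
  claw=0.5,
)

```text
time_s: 5.58
position: [570.2, 52.2, 195.9]
eef_rot: [-3.127, 0.023, 1.657]
ft_force: [0.7, -0.4, -0.0]
gripper_width: 42.9
```

Run:
```python
from h import *
t=shot("top","t2"); s=shot("side","s2")
crop(t,230,90,420,250,4,"t2a"); crop(s,100,90,360,310,3,"s2a")
```

```text
(no output)
```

View pics/s2a.png

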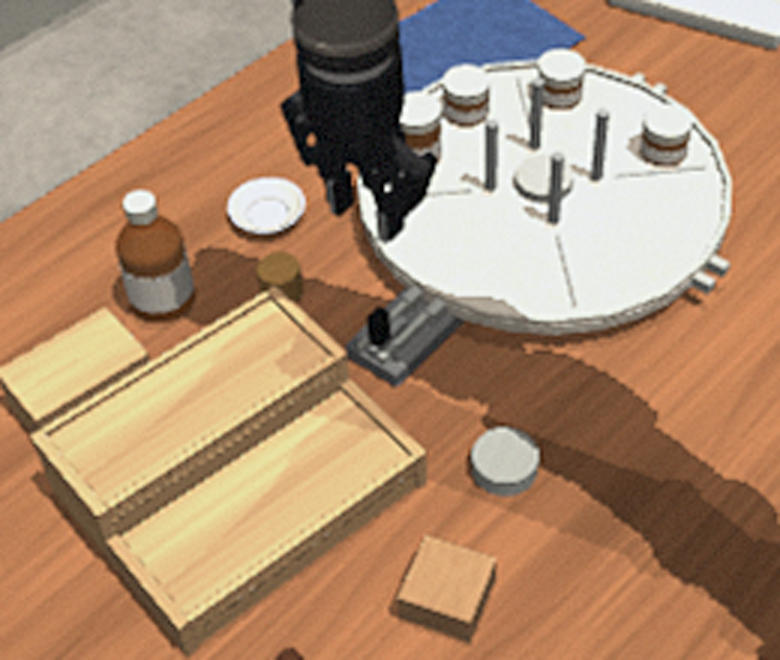

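Run:
```python
from h import *
s=cv2.imread("pics/s2.png");crop(s,195,170,255,220,10,"s2b")
for y in (45,49,52):
  P=(576-.08*(y-19),y,68); print(P,(proj("side",P)-[195,170])*10+5)
```

```text
(573.92, 45, 68) [320.95369879 232.52327556]
(573.6, 49, 68) [310.92805737 241.8300636 ]
(573.36, 52, 68) [303.38624454 248.83111724]
```

View pics/s2b.png

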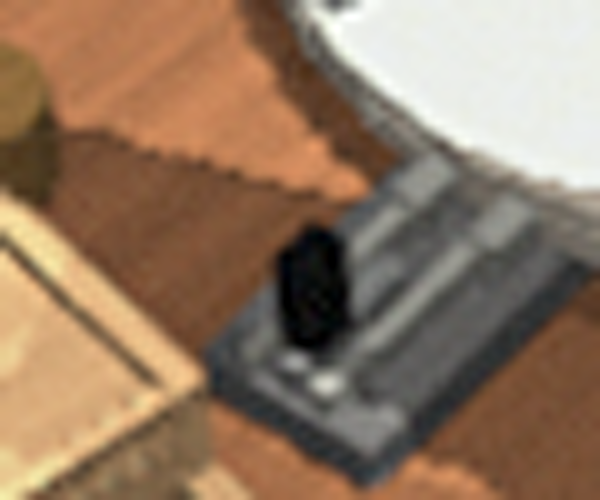

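Emit:
send_rows(
  offset=[
    [-0.4,-4.5,-0.5],
    [-0.4,-4.5,-0.5],
    [-0.4,-4.5,0],
    [-0.4,-4,0],
    [-0.3,-4,0],
    [0,0,0],
  ],
  rotation=[
    [0,0,9],
    [0,0,9],
    [0,0,9],
    [0,0,9],
    [0,0,9],
    [0,0,0],
  ],
  claw=0.3,
)

```text
time_s: 6.42
position: [554.3, -164.2, 190.2]
eef_rot: [3.14, 0.02, 2.474]
ft_force: [0.3, -0.2, -0.5]
gripper_width: 25.6
```

Emit:
send_rows(
  offset=[
    [-0.35,0.1,-4],
    [0,0,0],
  ],
  rotation=[
    [0,0,-2],
    [0,0,0],
  ],
)

```text
time_s: 6.68
position: [551.1, -161.8, 149.4]
eef_rot: [3.138, 0.02, 2.437]
ft_force: [-0.2, 0.2, 0.5]
gripper_width: 25.4
```

Run:
```python
from h import *
t=shot("top","t3"); s=shot("side","s3"); print(sense()["position"],sense()["eef_rot"])
crop(t,290,130,370,190,8,"t3a"); crop(s,230,110,310,170,8,"s3a")
```

```text
[ 554.76685892 -161.70995366  153.17754832] [3.13399629 0.02716547 2.43847863]
```

View pics/t3a.png

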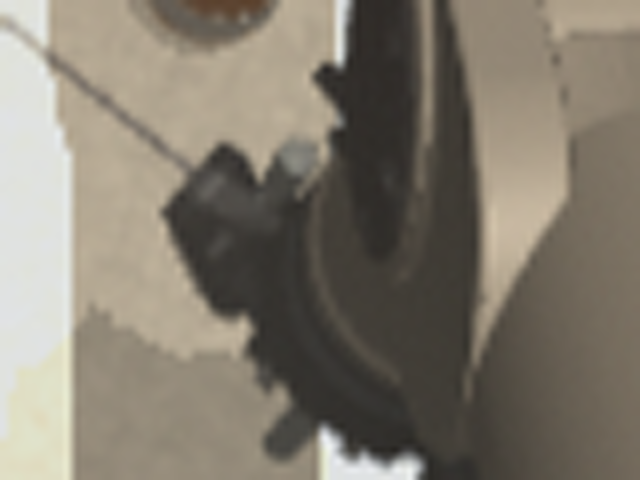

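View pics/s3a.png

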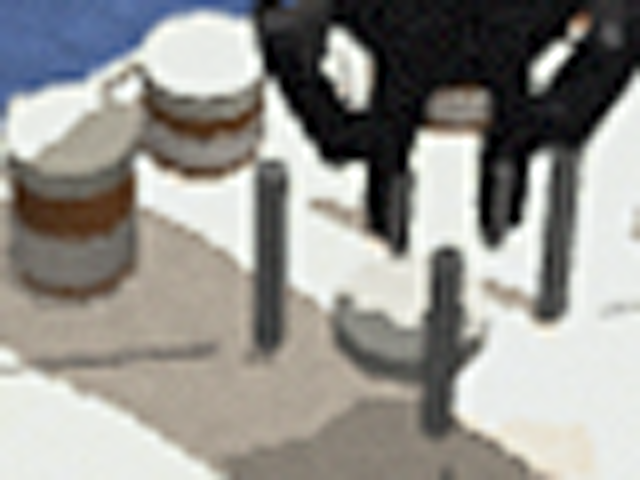

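The fingers straddle the front post at (445,250) in the side crop, so I go down over it.

Emit:
send_rows(
  offset=[
    [-0.2,-0.1,-3],
    [0,0,-3],
    [0,0,0],
  ],
  rotation=[
    [0,0,0],
    [0,0,0],
    [0,0,0],
  ],
)

```text
time_s: 7.15
position: [558.5, -160.9, 98.2]
eef_rot: [3.128, 0.037, 2.442]
ft_force: [0.4, -0.2, 0.9]
gripper_width: 25.6
```

```bash
cat >> h.py <<'E'
from scipy.spatial.transform import Rotation as Ro
def go(x,y,z,yaw):
    s=sense(); c=Ro.from_euler("xyz",s["eef_rot"]); t=Ro.from_euler("xyz",[180,0,yaw],degrees=True)
    print("cur",s["position"].round(1),np.degrees(s["eef_rot"]).round(1),"d_cm",((np.array([x,y,z])-s["position"])/10).round(2),"rot",np.degrees((t*c.inv()).as_rotvec()).round(1),"F",s["ft_force"].round(1),"t",s["time_s"],"w",round(s["gripper_width"],1))
E
python3 -c "
from h import *
go(551,-163.4,88,139.7)"
```

```text
cur [ 558.5 -160.9   98.2] [179.2   2.1 139.9] d_cm [-0.75 -0.25 -1.02] rot [ 0.8  2.1 -0.2] F [ 0.4 -0.2  0.9] t 7.15 w 25.6
```

Emit:
send_rows(
  offset=[
    [-0.75,-0.25,-1],
    [0,0,0],
  ],
  rotation=[
    [0.8,2.1,-0.2],
    [0,0,0],
  ],
)

```text
time_s: 7.4
position: [553.2, -163.4, 91.0]
eef_rot: [3.14, 0.003, 2.439]
ft_force: [-0.3, 0.8, -0.0]
gripper_width: 25.5
```

```bash
python3 -c "
from h import *
go(551,-163.4,88,139.7)
for k in range(0,10):
  a=np.radians(139.7-10*k); print(k,(590.5+52*np.cos(a)).round(1),(-197+52*np.sin(a)).round(1))"
```

```text
cur [ 553.2 -163.4   91. ] [179.9   0.2 139.8] d_cm [-0.22 -0.   -0.3 ] rot [ 0.   0.2 -0.1] F [-0.3  0.8 -0. ] t 7.4 w 25.5
0 550.8 -163.4
1 557.3 -157.0
2 564.7 -151.8
3 573.0 -148.0
4 581.7 -145.7
5 590.8 -145.0
6 599.8 -145.8
7 608.5 -148.2
8 616.7 -152.1
9 624.1 -157.3
```

Emit:
send_rows(
  offset=[
    [0.2,0.32,0],
    [0.32,0.32,0],
    [0.37,0.26,0],
    [0.37,0.26,0],
    [0.41,0.19,0],
    [0.42,0.19,0],
    [0.43,0.12,0],
    [0.44,0.11,0],
  ],
  rotation=[
    [0,0,-5],
    [0,0,-5],
    [0,0,-5],
    [0,0,-5],
    [0,0,-5],
    [0,0,-5],
    [0,0,-5],
    [0,0,-5],
  ],
)

```text
time_s: 8.4
position: [567.5, -157.3, 92.1]
eef_rot: [-3.105, 0.003, 1.708]
ft_force: [-6.1, -0.4, 0.9]
gripper_width: 25.7
```

```bash
python3 -c "
from h import *
go(581.7,-145.7,88,99.7)"
```

```text
cur [ 567.5 -157.3   92.1] [-177.9    0.2   97.9] d_cm [ 1.42  1.16 -0.41] rot [ 0.5 -2.   1.8] F [-6.1 -0.4  0.9] t 8.4 w 25.7
```

Emit:
send_rows(
  offset=[
    [0.9,0.8,-0.2],
    [0.9,0.6,0],
    [0.9,0.4,0],
  ],
  rotation=[
    [0,-2,3],
    [0,0,0],
    [0,0,0],
  ],
)

```text
time_s: 8.78
position: [583.6, -145.0, 89.6]
eef_rot: [-3.115, 0.011, 1.756]
ft_force: [-6.4, -0.8, 1.6]
gripper_width: 25.3
```

```bash
python3 -c "
from h import *
go(590.5,-144.9,88,90)"
```

```text
cur [ 583.6 -145.    89.6] [-178.5    0.6  100.6] d_cm [ 0.69  0.01 -0.16] rot [  0.8  -1.5 -10.6] F [-6.4 -0.8  1.6] t 8.775 w 25.3
```

Emit:
send_rows(
  offset=[
    [0.9,0.2,0],
    [0.9,0,0],
    [0.9,-0.1,0],
    [0.8,-0.3,0],
  ],
  rotation=[
    [0.8,-1.5,-7],
    [0,0,-7],
    [0,0,-7],
    [0,0,-7],
  ],
)

```text
time_s: 9.28
position: [611.6, -147.4, 89.8]
eef_rot: [-3.125, 0.001, 1.25]
ft_force: [-2.2, 1.9, -2.1]
gripper_width: 25.5
```

```bash
python3 -c "
from h import *
go(616.7,-152,88,60)"
```

```text
cur [ 611.6 -147.4   89.8] [-179.     0.    71.6] d_cm [ 0.51 -0.46 -0.18] rot [ -0.4  -0.9 -11.6] F [-2.2  1.9 -2.1] t 9.275 w 25.5
```

Emit:
send_rows(
  offset=[
    [0.7,-0.5,0],
    [0.5,-0.5,0],
    [0,0,0],
    [0,0,0],
  ],
  rotation=[
    [0,-1,-8],
    [0,0,-8],
    [0,0,-5],
    [0,0,0],
  ],
)

```text
time_s: 9.78
position: [625.6, -155.8, 92.7]
eef_rot: [3.141, -0.01, 0.872]
ft_force: [-0.4, -0.0, -0.2]
gripper_width: 25.7
```

```bash
python3 -c "
from h import *
go(624,-157,160,50)"
```

```text
cur [ 625.6 -155.8   92.7] [180.   -0.6  50. ] d_cm [-0.16 -0.12  6.73] rot [-0.4  0.4  0. ] F [-0.4 -0.  -0.2] t 9.775 w 25.7
```

Force is zero at the next stop. I'll lift clear and look.

Emit:
send_rows(
  offset=[
    [0,0,4],
    [0,0,5],
    [0,0,5],
    [-2,5,3],
    [-2,5,0],
    [-3,5,0],
    [-3,5,0],
  ],
  rotation=[
    [0,0,0],
    [0,0,0],
    [0,0,0],
    [0,0,9],
    [0,0,9],
    [0,0,9],
    [0,0,9],
  ],
  claw=0.72,
)

```text
time_s: 10.65
position: [525.1, 45.0, 273.0]
eef_rot: [3.13, -0.011, 1.524]
ft_force: [-0.5, 1.5, -0.5]
gripper_width: 61.3
```

Run:
```python
from h import *
t=shot("top","t4"); s=shot("side","s4"); go(470,-197,220,95)
crop(t,230,90,420,250,4,"t4a"); crop(s,100,90,360,310,3,"s4a")
```

```text
cur [522.8  50.9 273.2] [179.5  -0.7  87.8] d_cm [ -5.28 -24.79  -5.32] rot [-0.8  0.5  7.2] F [ 0.6  0.8 -0.1] t 10.75 w 61.3
```

View pics/t4a.png

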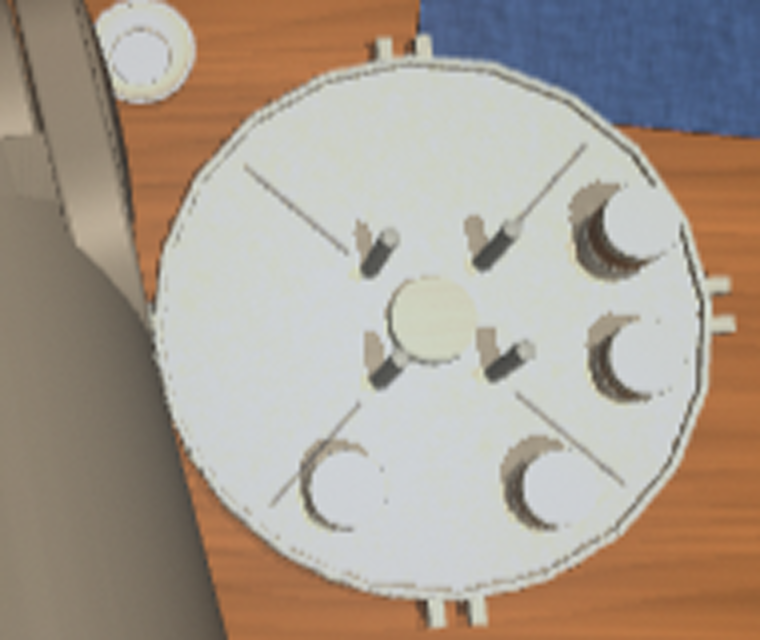

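View pics/s4a.png

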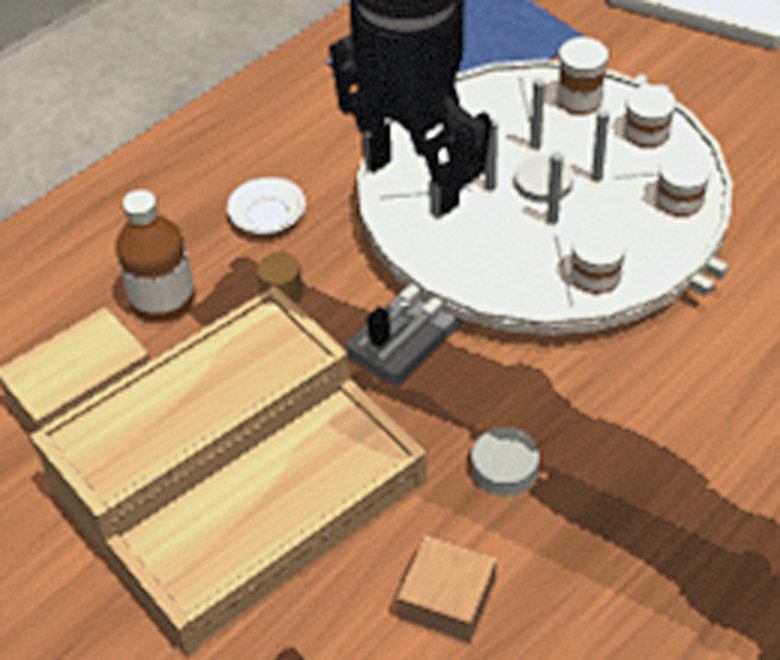

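Run:
```python
from h import *
T=lambda x,y:(230+x/4-.4,90+y/4-.4); S=lambda x,y:(100+x/3-.35,90+y/3-.35)
np.set_printoptions(precision=1,suppress=True)
for a,b in(((346,483),(597,246)),((563,484),(683,168)),((645,220),(583,50)),((652,355),(650,103))): print(tri(T(*a),S(*b)),at("top",*T(*a),76),at("side",*S(*b),76))
t=cv2.imread("pics/t4.png");crop(t,295,195,395,235,8,"t4b")
```

```text
(array([ 482.1, -137.1,   70.1]), np.float64(0.5274844273418237)) [ 481.3 -136.4   76. ] [ 479.1 -132.3   76. ]
(array([ 483.6, -268.6,   72.4]), np.float64(2.8470908105721593)) [ 482.1 -268.4   76. ] [ 482.8 -264.4   76. ]
(array([ 644.3, -316.2,   97.1]), np.float64(4.240042032528358)) [ 648.5 -324.6   76. ] [ 661.9 -336.5   76. ]
(array([ 566.1, -327.6,   66.6]), np.float64(4.015873377314892)) [ 562.7 -325.6   76. ] [ 561.7 -317.1   76. ]
```

View pics/t4b.png

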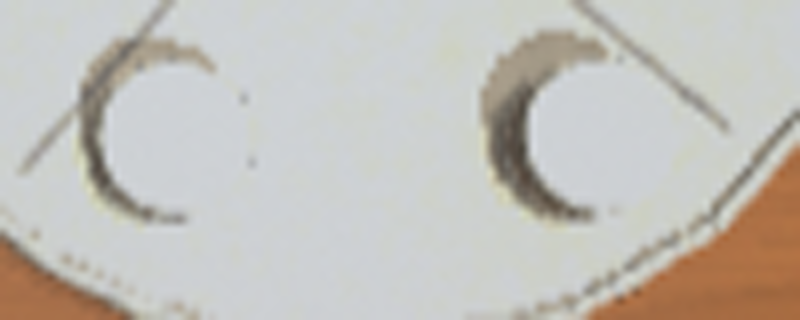

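Emit:
send_rows(
  offset=[
    [-1.2,-5,-2],
    [-1.2,-5,-2],
    [-1.2,-5,-2],
    [-0.9,-3.7,-4],
    [0,0,-4],
    [0,0,0],
  ],
  rotation=[
    [-0.8,0.5,-3.6],
    [0,0,0],
    [0,0,0],
    [0,0,0],
    [0,0,0],
    [0,0,0],
  ],
  claw=0.8,
)

```text
time_s: 11.5
position: [478.2, -141.5, 135.5]
eef_rot: [3.127, 0.004, 1.477]
ft_force: [0.2, 0.0, 0.6]
gripper_width: 68.1
```

```bash
python3 -c "
from h import *
go(477.5,-136.5,68,84.2)"
```

```text
cur [ 478.2 -141.5  135.5] [179.2   0.2  84.6] d_cm [-0.07  0.5  -6.75] rot [ 0.3  0.8 -0.4] F [0.2 0.  0.6] t 11.5 w 68.1
```

Emit:
send_rows(
  offset=[
    [-0.1,0.4,-2],
    [0,0,0],
  ],
  rotation=[
    [0.3,0.8,-0.4],
    [0,0,0],
  ],
)

```text
time_s: 11.75
position: [479.6, -137.1, 117.0]
eef_rot: [3.138, 0.0, 1.471]
ft_force: [0.5, 0.6, -0.3]
gripper_width: 68.2
```

Run:
```python
from h import *
t=shot("top","t5"); s=shot("side","s5"); go(477.5,-136.5,68,84.2)
a=t[170:240,280:380];b=s[130:200,260:360]
cv2.imwrite("pics/c5.png",np.hstack([cv2.resize(x,None,fx=4,fy=4,interpolation=2) for x in(a,b)]))
```

```text
cur [ 481.  -137.6  118.5] [1.796e+02 1.000e-01 8.430e+01] d_cm [-0.35  0.11 -5.05] rot [ 0.1  0.4 -0.1] F [ 0.  -0.2  0.9] t 11.85 w 68.5
```

View pics/c5.png

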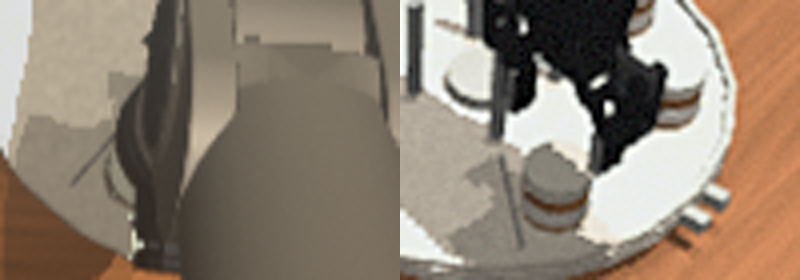

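```bash
python3 -c "
from h import *
for P in((480,-137.5,93),(478,-137,76),(478,-133,76),(478,-137,34)):print(P,proj('side',P))"
```

```text
(480, -137.5, 93) [300.09153929 165.99002262]
(478, -137, 76) [300.10054118 170.90719285]
(478, -133, 76) [299.15673465 171.71434473]
(478, -137, 34) [298.99108169 181.51373842]
```

Emit:
send_rows(
  offset=[
    [-0.3,0.2,-2.5],
    [0,0,-2],
    [0,0,-0.5],
    [0,0,0],
  ],
  rotation=[
    [0,0,0],
    [0,0,0],
    [0,0,0],
    [0,0,0],
  ],
)

```text
time_s: 12.35
position: [482.5, -135.3, 71.9]
eef_rot: [3.124, 0.003, 1.473]
ft_force: [0.4, 0.4, 1.0]
gripper_width: 68.3
```

```bash
python3 -c "
from h import *
go(477.5,-135.5,68,84.2)"
```

```text
cur [ 482.5 -135.3   71.9] [1.79e+02 1.00e-01 8.44e+01] d_cm [-0.5  -0.02 -0.39] rot [ 0.2  1.  -0.2] F [0.4 0.4 1. ] t 12.35 w 68.3
```

Emit:
send_rows(
  offset=[
    [-0.5,0,-0.4],
    [0,0,0],
  ],
  rotation=[
    [0.2,1,0],
    [0,0,0],
  ],
)

```text
time_s: 12.6
position: [478.4, -135.5, 69.3]
eef_rot: [3.14, 0.001, 1.474]
ft_force: [-0.9, -0.3, 0.2]
gripper_width: 68.2
```

Emit:
send_rows(
  offset=[
    [0,0,0],
    [0,0,0],
    [0,0,0],
    [0,0,0],
  ],
  rotation=[
    [0,0,0],
    [0,0,0],
    [0,0,0],
    [0,0,0],
  ],
  claw=0.3,
  newtons=25,
)

```text
time_s: 13.1
position: [478.8, -135.7, 69.8]
eef_rot: [3.139, 0.001, 1.473]
ft_force: [-0.5, 0.2, -0.0]
gripper_width: 47.3
```

```bash
python3 -c "
from h import *
go(477.5,-135.5,68,84.2)"
```

```text
cur [ 478.8 -135.7   69.8] [1.799e+02 1.000e-01 8.440e+01] d_cm [-0.13  0.02 -0.18] rot [ 0.1  0.1 -0.2] F [-0.5  0.2 -0. ] t 13.1 w 47.3
```

Emit:
send_rows(
  offset=[
    [0,0,3],
    [0,0,4],
    [0,0,4],
    [0.4,2,2],
    [0.5,4,0],
    [0.5,5,0],
    [0.5,5,0],
    [0.5,5,0],
    [0.5,5,0],
    [0.5,5,0],
  ],
  rotation=[
    [0,0,0],
    [0,0,0],
    [0,0,0],
    [0,0,0],
    [0,0,0],
    [0,0,0],
    [0,0,0],
    [0,0,0],
    [0,0,0],
    [0,0,0],
  ],
  newtons=35,
)

```text
time_s: 14.35
position: [510.5, 177.6, 203.1]
eef_rot: [3.14, 0.003, 1.461]
ft_force: [0.7, -0.8, -0.9]
gripper_width: 47.1
```

```bash
python3 -c "
from h import *
go(521,285,140,84.2)"
```

```text
cur [510.5 177.6 203.1] [179.9   0.2  83.7] d_cm [ 1.05 10.74 -6.31] rot [0.2 0.1 0.5] F [ 0.7 -0.8 -0.9] t 14.35 w 47.1
```

Emit:
send_rows(
  offset=[
    [0.5,5,0],
    [0.5,4,0],
    [0,1,-2],
    [0,0,-3],
    [0,0,0],
  ],
  rotation=[
    [0,0,0.5],
    [0,0,0],
    [0,0,0],
    [0,0,0],
    [0,0,0],
  ],
)

```text
time_s: 14.98
position: [518.1, 283.8, 149.2]
eef_rot: [-3.14, 0.004, 1.476]
ft_force: [0.1, 0.3, 0.1]
gripper_width: 47.0
```

```bash
python3 -c "
from h import *
go(521,285,95,84.2)"
```

```text
cur [518.1 283.8 149.2] [-179.9    0.2   84.6] d_cm [ 0.29  0.12 -5.42] rot [ 0.2 -0.1 -0.4] F [0.1 0.3 0.1] t 14.975 w 47.0
```

Emit:
send_rows(
  offset=[
    [0.3,0.1,-2.5],
    [0,0,-2.5],
    [0,0,0],
    [0,0,0],
  ],
  rotation=[
    [0,0,0],
    [0,0,0],
    [0,0,0],
    [0,0,0],
  ],
)

```text
time_s: 15.48
position: [523.9, 281.2, 101.2]
eef_rot: [3.139, 0.005, 1.47]
ft_force: [-0.4, 0.1, -0.6]
gripper_width: 47.1
```

Run:
```python
from h import *
t=shot("top","t6"); s=shot("side","s6"); go(521,285,75.8,84.2)
a=t[120:230,100:240];b=s[150:260,100:240]
cv2.imwrite("pics/c6.png",np.hstack([cv2.resize(x,None,fx=2.8,fy=2.8,interpolation=2) for x in(a,b)]))
```

```text
cur [523.8 281.3 101.2] [179.8   0.3  84.3] d_cm [-0.28  0.37 -2.54] rot [ 0.3  0.1 -0.1] F [ 0.7 -0.5 -1.2] t 15.575 w 47.1
```

View pics/c6.png

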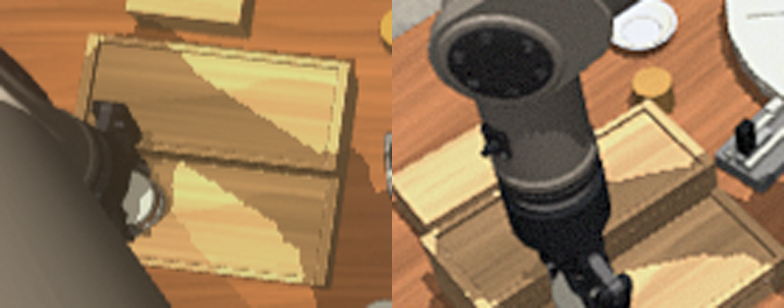

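Emit:
send_rows(
  offset=[
    [-0.3,0.3,-1.2],
    [0,0,-0.8],
    [0,0,0],
  ],
  rotation=[
    [0.3,0,0],
    [0,0,0],
    [0,0,0],
  ],
)

```text
time_s: 15.95
position: [521.0, 284.9, 81.3]
eef_rot: [3.138, -0.002, 1.471]
ft_force: [-0.4, 0.6, -0.7]
gripper_width: 47.3
```

```bash
python3 -c "
from h import *
go(521,285,75.8,84.2)"
```

```text
cur [521.  284.9  81.3] [ 1.798e+02 -1.000e-01  8.430e+01] d_cm [-0.    0.01 -0.55] rot [-0.1  0.2 -0.1] F [-0.4  0.6 -0.7] t 15.95 w 47.3
```

Emit:
send_rows(
  offset=[
    [0,0,-0.4],
    [0,0,-0.2],
    [0,0,0],
  ],
  rotation=[
    [0,0,0],
    [0,0,0],
    [0,0,0],
  ],
)

```text
time_s: 16.32
position: [521.2, 285.2, 76.1]
eef_rot: [3.137, -0.001, 1.471]
ft_force: [-0.2, -0.8, -1.8]
gripper_width: 47.3
```

Emit:
send_rows(
  offset=[
    [0,0,-0.2],
    [0,0,0],
  ],
  rotation=[
    [0,0,0],
    [0,0,0],
  ],
)

```text
time_s: 16.58
position: [521.6, 285.5, 76.3]
eef_rot: [3.137, -0.001, 1.47]
ft_force: [0.3, -0.8, -1.0]
gripper_width: 47.1
```

Emit:
send_rows(
  offset=[
    [0,0,-0.3],
    [0,0,0],
  ],
  rotation=[
    [0,0,0],
    [0,0,0],
  ],
)

```text
time_s: 16.82
position: [522.2, 286.0, 76.3]
eef_rot: [3.135, -0.0, 1.47]
ft_force: [0.5, -0.4, -1.2]
gripper_width: 46.9
```

Emit:
send_rows(
  offset=[
    [0,0,-0.6],
  ],
  rotation=[
    [0,0,0],
  ],
)

```text
time_s: 16.95
position: [522.8, 286.4, 75.3]
eef_rot: [3.134, 0.002, 1.469]
ft_force: [-13.3, -7.8, 55.7]
gripper_width: 47.2
```

Emit:
send_rows(
  offset=[
    [0,0,0],
    [0,0,0],
    [0,0,0],
  ],
  rotation=[
    [0,0,0],
    [0,0,0],
    [0,0,0],
  ],
  claw=0.7,
)

```text
time_s: 17.32
position: [523.2, 286.6, 75.1]
eef_rot: [3.133, 0.001, 1.469]
ft_force: [-0.0, 0.0, -0.3]
gripper_width: 59.9
```

Emit:
send_rows(
  offset=[
    [0,0,2],
    [0,0,4],
    [0,0,5],
    [-0.3,-5,1],
    [-0.3,-6,0],
    [-0.3,-6,0],
    [-0.3,-6,0],
    [-0.3,-6,0],
  ],
  rotation=[
    [0,0,0],
    [0,0,0],
    [0,0,0],
    [0,0,0],
    [0,0,0],
    [0,0,0],
    [0,0,0],
    [0,0,0],
  ],
)

```text
time_s: 18.32
position: [507.7, -3.9, 206.9]
eef_rot: [3.124, -0.005, 1.483]
ft_force: [0.9, -1.3, -0.6]
gripper_width: 59.9
```

Run:
```python
from h import *
t=shot("top","t7"); s=shot("side","s7"); go(479,-267,150,84.2)
a=t[120:230,100:240];b=s[150:260,100:240]
cv2.imwrite("pics/c7.png",np.hstack([cv2.resize(x,None,fx=2.8,fy=2.8,interpolation=2) for x in(a,b)]))
a=t[130:240,260:420];b=s[100:210,200:360]
cv2.imwrite("pics/c7b.png",np.hstack([cv2.resize(x,None,fx=2.5,fy=2.5,interpolation=2) for x in(a,b)]))
```

```text
cur [507.1 -10.8 206.3] [ 1.791e+02 -1.000e-01  8.420e+01] d_cm [ -2.81 -25.62  -5.63] rot [0.  0.9 0. ] F [-0.9 -0.2  0.5] t 18.425 w 59.8
```

View pics/c7.png

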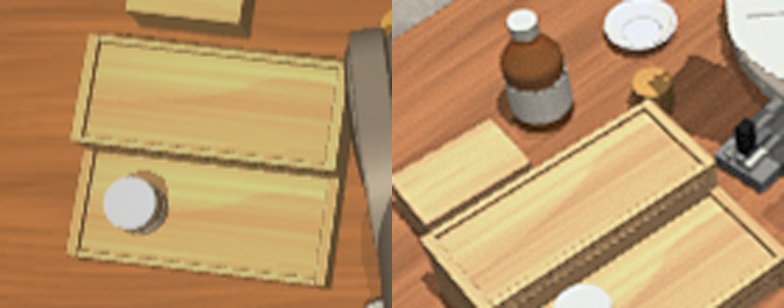

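View pics/c7b.png

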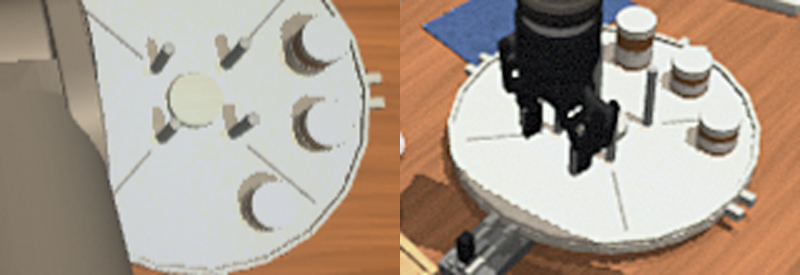

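Run:
```python
from h import *
print("placed",at("top",147.1-.2,192.9-.2,82))
t=cv2.imread("pics/t7.png");s=cv2.imread("pics/s7.png")
a=t[190:230,345:395];b=s[130:170,305:355]
cv2.imwrite("pics/c7c.png",np.hstack([cv2.resize(x,None,fx=8,fy=8,interpolation=2) for x in(a,b)]))
d=np.array([515,225.2,0]);p=at("top",146.9,192.7,82)-d;c,si=np.cos(np.radians(-5.8)),np.sin(np.radians(-5.8));print("row xy",p[0]*c+p[1]*si,-p[0]*si+p[1]*c)
```

```text
placed [520.0475917  280.81142768  82.        ]
row xy -0.5981333507530575 55.836827520649656
```

View pics/c7c.png

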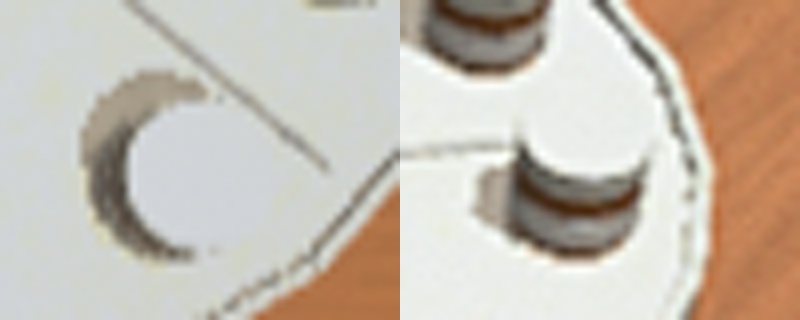

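Emit:
send_rows(
  offset=[
    [-0.6,-5,0],
    [-0.6,-5,0],
    [-0.6,-5,0],
    [-0.6,-5,-2],
    [-0.4,-4,-3],
    [0,0,0],
    [0,0,0],
  ],
  rotation=[
    [0,0.9,0],
    [0,0,0],
    [0,0,0],
    [0,0,0],
    [0,0,0],
    [0,0,0],
    [0,0,0],
  ],
  claw=0.8,
)

```text
time_s: 19.3
position: [481.9, -255.0, 163.2]
eef_rot: [3.128, -0.0, 1.473]
ft_force: [0.1, -0.6, -0.4]
gripper_width: 68.5
```

```bash
python3 -c "
from h import *
go(479,-267,68,84.2)"
```

```text
cur [ 481.9 -255.   163.2] [179.2  -0.   84.4] d_cm [-0.29 -1.2  -9.52] rot [ 0.1  0.8 -0.2] F [ 0.1 -0.6 -0.4] t 19.3 w 68.5
```

Emit:
send_rows(
  offset=[
    [-0.4,-1.2,-2],
    [-0.2,0,-3],
    [-0.2,0,-2],
    [0,0,0],
  ],
  rotation=[
    [0.1,0.8,-0.2],
    [0,0,0],
    [0,0,0],
    [0,0,0],
  ],
)

```text
time_s: 19.8
position: [475.6, -264.8, 91.4]
eef_rot: [3.141, -0.0, 1.477]
ft_force: [-0.1, 0.3, -0.5]
gripper_width: 68.6
```

```bash
python3 -c "
from h import *
go(479,-267,69.8,84.2)"
```

```text
cur [ 475.6 -264.8   91.4] [180.   -0.   84.6] d_cm [ 0.34 -0.22 -2.16] rot [-0.   0.  -0.4] F [-0.1  0.3 -0.5] t 19.8 w 68.6
```

Emit:
send_rows(
  offset=[
    [0.2,-0.2,-1.2],
    [0,0,-0.7],
    [0,0,0],
  ],
  rotation=[
    [0,0,0],
    [0,0,0],
    [0,0,0],
  ],
)

```text
time_s: 20.18
position: [479.3, -266.8, 72.3]
eef_rot: [3.139, 0.0, 1.478]
ft_force: [-0.8, -0.2, 0.3]
gripper_width: 68.0
```

```bash
python3 -c "
from h import *
go(479,-267,69.8,84.2)"
```

```text
cur [ 479.3 -266.8   72.3] [179.8   0.   84.7] d_cm [-0.03 -0.02 -0.25] rot [ 0.   0.2 -0.5] F [-0.8 -0.2  0.3] t 20.175 w 68.0
```

Emit:
send_rows(
  offset=[
    [0,0,-0.2],
    [0,0,0],
  ],
  rotation=[
    [0,0,-0.5],
    [0,0,0],
  ],
)

```text
time_s: 20.42
position: [479.8, -267.0, 70.9]
eef_rot: [3.137, 0.001, 1.469]
ft_force: [0.7, 0.2, 0.3]
gripper_width: 68.1
```

Emit:
send_rows(
  offset=[
    [0,0,0],
    [0,0,0],
    [0,0,0],
    [0,0,0],
  ],
  rotation=[
    [0,0,0],
    [0,0,0],
    [0,0,0],
    [0,0,0],
  ],
  claw=0.3,
  newtons=35,
)

```text
time_s: 20.92
position: [480.1, -267.3, 71.5]
eef_rot: [3.136, 0.002, 1.469]
ft_force: [0.1, -0.5, 0.3]
gripper_width: 47.2
```

Emit:
send_rows(
  offset=[
    [0,0,3],
    [0,0,4],
    [0,0,4],
    [0.2,3,1],
    [0.3,5,0],
    [0.4,6,0],
    [0.4,6,0],
    [0.4,6,0],
    [0.4,6,0],
    [0.4,6,0],
  ],
  rotation=[
    [0,0,0],
    [0,0,0],
    [0,0,0],
    [0,0,0],
    [0,0,0],
    [0,0,0],
    [0,0,0],
    [0,0,0],
    [0,0,0],
    [0,0,0],
  ],
)

```text
time_s: 22.18
position: [501.1, 117.6, 193.5]
eef_rot: [3.137, 0.003, 1.454]
ft_force: [0.9, -0.1, -1.1]
gripper_width: 47.1
```

```bash
python3 -c "
from h import *
go(515,225,150,84.2)"
```

```text
cur [501.1 117.6 193.5] [179.8   0.2  83.3] d_cm [ 1.39 10.74 -4.35] rot [0.2 0.2 0.9] F [ 0.9 -0.1 -1.1] t 22.175 w 47.1
```

Emit:
send_rows(
  offset=[
    [0.6,5,0],
    [0.4,3.2,-1],
    [0.2,0,-3],
    [0.1,0,-3],
    [0,0,0],
    [0,0,0],
  ],
  rotation=[
    [0.2,0.2,0.9],
    [0,0,0],
    [0,0,0],
    [0,0,0],
    [0,0,0],
    [0,0,0],
  ],
)

```text
time_s: 22.92
position: [512.3, 210.1, 122.4]
eef_rot: [3.141, -0.004, 1.482]
ft_force: [0.1, 0.3, -1.2]
gripper_width: 47.1
```

```bash
python3 -c "
from h import *
go(515,224,77.5,84.2)"
```

```text
cur [512.3 210.1 122.4] [180.   -0.2  84.9] d_cm [ 0.27  1.39 -4.49] rot [-0.2  0.  -0.7] F [ 0.1  0.3 -1.2] t 22.925 w 47.1
```

Emit:
send_rows(
  offset=[
    [0.3,1.4,-1],
    [0,0,-1.5],
    [0,0,-1],
    [0,0,0],
  ],
  rotation=[
    [0,0,-0.7],
    [0,0,0],
    [0,0,0],
    [0,0,0],
  ],
)

```text
time_s: 23.42
position: [517.4, 222.7, 89.3]
eef_rot: [3.136, -0.004, 1.467]
ft_force: [-0.4, 0.3, -2.0]
gripper_width: 46.8
```

```bash
python3 -c "
from h import *
go(515,224,77.5,84.2)"
```

```text
cur [517.4 222.7  89.3] [179.7  -0.3  84.1] d_cm [-0.24  0.13 -1.18] rot [-0.2  0.3  0.1] F [-0.4  0.3 -2. ] t 23.425 w 46.8
```

Emit:
send_rows(
  offset=[
    [-0.3,0.1,-0.7],
    [0,0,-0.4],
    [0,0,0],
  ],
  rotation=[
    [0,0.3,0],
    [0,0,0],
    [0,0,0],
  ],
)

```text
time_s: 23.8
position: [514.6, 223.0, 78.0]
eef_rot: [3.141, -0.004, 1.466]
ft_force: [0.0, -0.1, -1.7]
gripper_width: 46.9
```

Emit:
send_rows(
  offset=[
    [0,0,-0.3],
  ],
  rotation=[
    [0,0,0],
  ],
)

```text
time_s: 23.92
position: [514.8, 223.4, 77.3]
eef_rot: [3.141, -0.003, 1.466]
ft_force: [-9.6, -5.0, 31.3]
gripper_width: 47.2
```

Contact. I'll release, lift and look.

Emit:
send_rows(
  offset=[
    [0,0,0],
    [0,0,0],
    [0,0,0],
  ],
  rotation=[
    [0,0,0],
    [0,0,0],
    [0,0,0],
  ],
  claw=0.7,
)

```text
time_s: 24.3
position: [515.9, 224.0, 78.5]
eef_rot: [3.138, -0.004, 1.466]
ft_force: [0.7, 0.9, -1.0]
gripper_width: 59.8
```

Emit:
send_rows(
  offset=[
    [0,0,2],
    [0,0,4],
    [0,0,4],
    [0.2,-4,2],
    [0.2,-6,0],
    [0.2,-6,0],
    [0.3,-6,0],
    [0.4,-6,0],
  ],
  rotation=[
    [0,0,0],
    [0,0,0],
    [0,0,0],
    [0,0,0],
    [0,0,0],
    [0,0,9],
    [0,0,9],
    [0,0,9],
  ],
)

```text
time_s: 25.3
position: [529.8, -49.4, 213.4]
eef_rot: [3.126, -0.007, 1.951]
ft_force: [1.2, 0.3, 0.3]
gripper_width: 59.7
```

Run:
```python
from h import *
t=shot("top","t8"); s=shot("side","s8"); go(550.8,-163.4,150,139.7)
a=t[120:230,100:240];b=s[180:290,100:240]
cv2.imwrite("pics/c8.png",np.hstack([cv2.resize(x,None,fx=2.8,fy=2.8,interpolation=2) for x in(a,b)]))
crop(t,230,90,420,250,4,"t8a")
```

```text
cur [529.7 -57.  212.8] [179.2  -0.2 110.8] d_cm [  2.11 -10.64  -6.28] rot [-0.6  0.5 28.9] F [ 0.3  0.5 -1.1] t 25.4 w 59.6
```

View pics/c8.png

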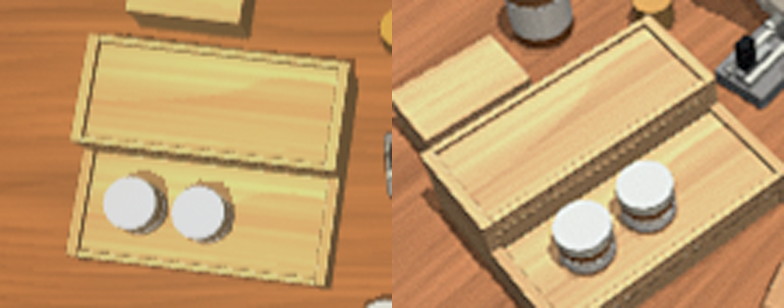

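View pics/t8a.png

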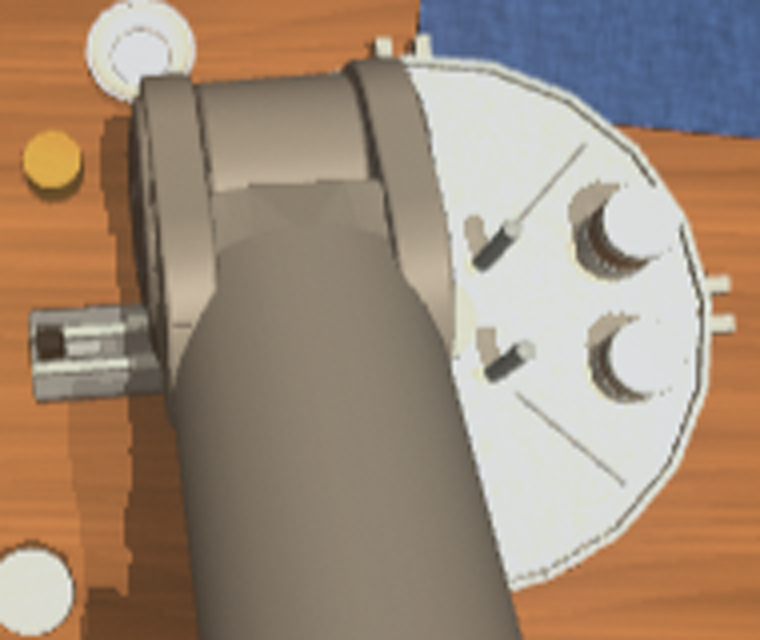

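Emit:
send_rows(
  offset=[
    [0.7,-3.6,0],
    [0.7,-3.6,0],
    [0.6,-3.2,-1],
    [0,0,-4],
    [0,0,0],
    [0,0,0],
  ],
  rotation=[
    [-0.6,0.5,10],
    [0,0,10],
    [0,0,9],
    [0,0,0],
    [0,0,0],
    [0,0,0],
  ],
  claw=0.3,
)

```text
time_s: 26.15
position: [553.3, -163.0, 170.8]
eef_rot: [3.135, 0.011, 2.453]
ft_force: [0.6, 0.6, -0.0]
gripper_width: 25.6
```

```bash
python3 -c "
from h import *
go(550.8,-163.4,150,139.7)"
```

```text
cur [ 553.3 -163.   170.8] [179.6   0.6 140.6] d_cm [-0.25 -0.04 -2.08] rot [ 0.1  0.7 -0.9] F [ 0.6  0.6 -0. ] t 26.15 w 25.6
```

Emit:
send_rows(
  offset=[
    [-0.3,0,-1.5],
    [-0.2,0,-1],
    [0,0,0],
    [0,0,0],
  ],
  rotation=[
    [0.1,0.7,-0.9],
    [0,0.3,0],
    [0,0,0],
    [0,0,0],
  ],
)

```text
time_s: 26.65
position: [549.5, -161.5, 147.2]
eef_rot: [-3.14, -0.001, 2.439]
ft_force: [0.5, 1.1, 0.6]
gripper_width: 26.0
```

```bash
python3 -c "
from h import *
go(550.8,-163.4,90,139.7)"
```

```text
cur [ 549.5 -161.5  147.2] [-1.799e+02 -1.000e-01  1.397e+02] d_cm [ 0.13 -0.19 -5.72] rot [ 0.  -0.1 -0. ] F [0.5 1.1 0.6] t 26.65 w 26.0
```

Emit:
send_rows(
  offset=[
    [0,-0.2,-2.5],
    [-0.2,-0.1,-2],
    [-0.2,0,-1],
    [0,0,0],
  ],
  rotation=[
    [0,0,0],
    [0,0.4,0],
    [0,0.4,0],
    [0,0,0],
  ],
)

```text
time_s: 27.15
position: [546.4, -164.7, 91.5]
eef_rot: [-3.131, -0.01, 2.439]
ft_force: [-0.7, -0.0, 1.1]
gripper_width: 25.8
```

```bash
python3 -c "
from h import *
go(550.8,-163.4,90,139.7)"
```

```text
cur [ 546.4 -164.7   91.5] [-179.4   -0.6  139.7] d_cm [ 0.44  0.13 -0.15] rot [ 0.1 -0.8 -0. ] F [-0.7 -0.   1.1] t 27.15 w 25.8
```

Emit:
send_rows(
  offset=[
    [0.8,0.7,0],
    [0.8,0.7,0],
    [0.8,0.7,0],
    [0.9,0.6,0],
  ],
  rotation=[
    [0,-0.8,-8],
    [0,0,-8],
    [0,0,-8],
    [0,0,-8],
  ],
)

```text
time_s: 27.65
position: [571.5, -148.0, 91.5]
eef_rot: [-3.12, 0.004, 1.855]
ft_force: [-6.1, -4.9, 0.2]
gripper_width: 25.8
```

```bash
python3 -c "
from h import *
go(590.5,-145,90,95)"
```

```text
cur [ 571.5 -148.    91.5] [-178.8    0.2  106.3] d_cm [ 1.9   0.3  -0.15] rot [  0.5  -1.2 -11.3] F [-6.1 -4.9  0.2] t 27.65 w 25.8
```

Emit:
send_rows(
  offset=[
    [0.9,0.2,0],
    [0.9,0.2,0],
    [0.9,0.1,0],
    [0.9,0,0],
  ],
  rotation=[
    [0.5,-1.2,-5],
    [0,0,-6],
    [0,0,-6],
    [0,0,-6],
  ],
)

```text
time_s: 28.15
position: [597.0, -143.9, 91.1]
eef_rot: [-3.117, 0.0, 1.437]
ft_force: [-5.1, 0.6, 0.9]
gripper_width: 25.4
```

```bash
python3 -c "
from h import *
go(616.7,-152,90,60)"
```

```text
cur [ 597.  -143.9   91.1] [-178.6    0.    82.3] d_cm [ 1.97 -0.81 -0.11] rot [ -0.5  -1.4 -22.3] F [-5.1  0.6  0.9] t 28.15 w 25.4
```

Emit:
send_rows(
  offset=[
    [0.9,-0.2,0],
    [0.8,-0.4,0],
    [0.7,-0.5,0],
    [0.5,-0.5,0],
    [0,0,0],
    [0,0,0],
  ],
  rotation=[
    [0,-1.4,-8],
    [0,0,-8],
    [0,0,-8],
    [0,0,-8],
    [0,0,0],
    [0,0,0],
  ],
)

```text
time_s: 28.9
position: [625.0, -155.1, 93.0]
eef_rot: [-3.133, -0.009, 0.866]
ft_force: [-0.3, -0.2, 0.9]
gripper_width: 25.5
```

```bash
python3 -c "
from h import *
go(624,-157,90,50)"
```

```text
cur [ 625.  -155.1   93. ] [-179.5   -0.5   49.6] d_cm [-0.1  -0.19 -0.3 ] rot [-0.7 -0.   0.4] F [-0.3 -0.2  0.9] t 28.9 w 25.5
```

Emit:
send_rows(
  offset=[
    [0,0,4],
    [0,0,5],
    [0,0,5],
    [-2,5,3],
    [-2,5,0],
    [-3,5,0],
    [-3,5,0],
  ],
  rotation=[
    [0,0,0],
    [0,0,0],
    [0,0,0],
    [0,0,9],
    [0,0,9],
    [0,0,9],
    [0,0,9],
  ],
  claw=0.8,
)

```text
time_s: 29.78
position: [522.0, 45.8, 270.4]
eef_rot: [-3.141, -0.007, 1.518]
ft_force: [0.7, 0.4, 0.2]
gripper_width: 68.4
```

Run:
```python
from h import *
t=shot("top","t9"); s=shot("side","s9"); go(470,-197,220,84.2)
crop(t,230,90,420,250,4,"t9a"); crop(s,100,90,360,310,3,"s9a")
```

```text
cur [519.8  51.6 270.6] [-179.8   -0.5   87.4] d_cm [ -4.98 -24.86  -5.06] rot [-0.6 -0.1 -3.2] F [-0.  -0.5  0.6] t 29.875 w 68.5
```

View pics/t9a.png

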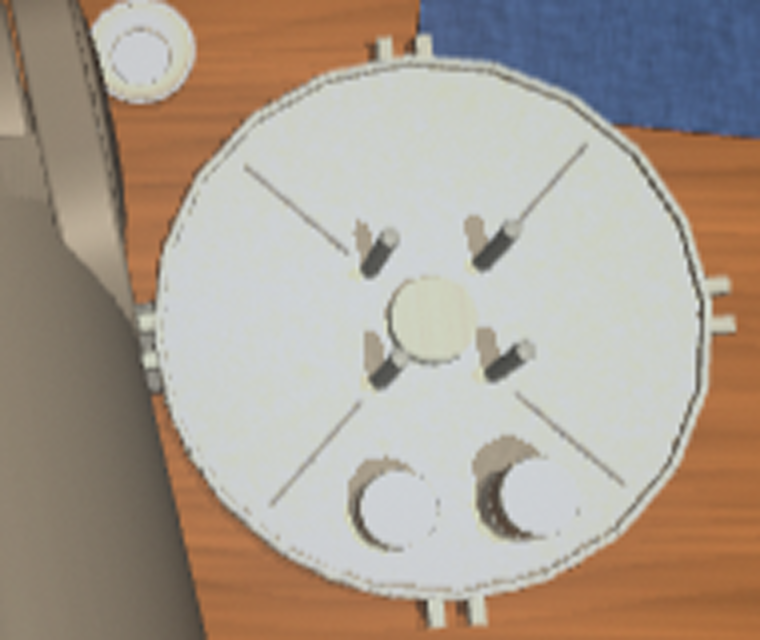

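View pics/s9a.png

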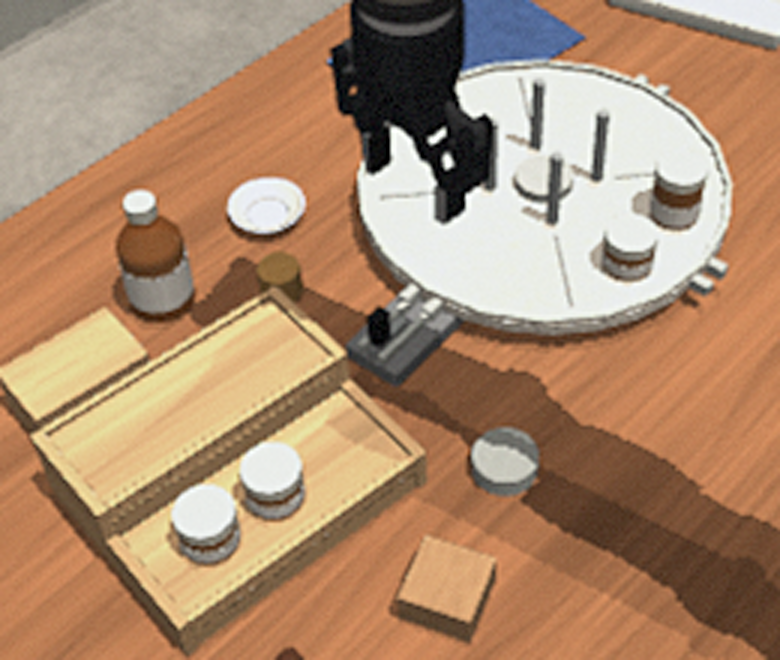

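The second group is in front. The short jar's cap is at crop (398,508) and the tall jar's at (540,497).

Run:
```python
from h import *
T=lambda x,y:(230+x/4-.4,90+y/4-.4); S=lambda x,y:(100+x/3-.35,90+y/3-.35)
np.set_printoptions(precision=1,suppress=True)
for a,b,z in(((398,508),(631,236),76),((539,496),(680,168),96)): print(tri(T(*a),S(*b)),at("top",*T(*a),z),at("side",*S(*b),z))
B=lambda x,y:(110+x/4-.4,90+y/4-.4)
```

```text
(array([ 467.6, -168.7,   68.7]), np.float64(1.605491722843423)) [ 466.3 -167.9   76. ] [ 464.4 -162.2   76. ]
(array([ 474.5, -248.3,   92.4]), np.float64(3.4847101359413295)) [ 472.7 -248.4   96. ] [ 473.8 -243.9   96. ]
```

Emit:
send_rows(
  offset=[
    [-1.3,-5,-2],
    [-1.3,-5,-2],
    [-1.3,-5,-3],
    [-1.3,-4.8,-4],
    [0,-1,-2],
    [0,0,0],
    [0,0,0],
  ],
  rotation=[
    [-0.6,0,-3.2],
    [0,0,0],
    [0,0,0],
    [0,0,0],
    [0,0,0],
    [0,0,0],
    [0,0,0],
  ],
  claw=0.76,
)

```text
time_s: 30.75
position: [466.8, -159.8, 142.8]
eef_rot: [3.133, 0.003, 1.479]
ft_force: [-1.1, 0.3, 0.0]
gripper_width: 64.8
```

```bash
python3 -c "
from h import *
go(466,-166.5,110,84.2)"
```

```text
cur [ 466.8 -159.8  142.8] [179.5   0.2  84.8] d_cm [-0.08 -0.67 -3.28] rot [ 0.2  0.5 -0.6] F [-1.1  0.3  0. ] t 30.75 w 64.8
```

Emit:
send_rows(
  offset=[
    [-0.2,-0.7,-2],
    [-0.1,0,-2],
    [0,0,0],
  ],
  rotation=[
    [0.2,0.5,-0.6],
    [0,0.2,0],
    [0,0,0],
  ],
)

```text
time_s: 31.12
position: [465.8, -165.7, 102.5]
eef_rot: [-3.141, 0.001, 1.472]
ft_force: [-0.3, -0.0, -0.1]
gripper_width: 65.1
```

```bash
python3 -c "
from h import *
go(466,-166.5,70,84.2)"
```

```text
cur [ 465.8 -165.7  102.5] [-180.     0.    84.4] d_cm [ 0.02 -0.08 -3.25] rot [ 0.  -0.  -0.2] F [-0.3 -0.  -0.1] t 31.125 w 65.1
```

Emit:
send_rows(
  offset=[
    [-0.1,0,-1.2],
    [-0.1,0,-1.2],
    [0,0,-0.3],
    [0,0,0],
  ],
  rotation=[
    [0,0.3,0],
    [0,0.2,0],
    [0,0,0],
    [0,0,0],
  ],
)

```text
time_s: 31.62
position: [464.6, -165.5, 74.4]
eef_rot: [-3.133, 0.002, 1.474]
ft_force: [-0.1, 1.3, 0.2]
gripper_width: 65.0
```

```bash
python3 -c "
from h import *
go(466,-166.5,70,84.2)"
```

```text
cur [ 464.6 -165.5   74.4] [-1.795e+02  1.000e-01  8.440e+01] d_cm [ 0.14 -0.1  -0.44] rot [ 0.1 -0.5 -0.2] F [-0.1  1.3  0.2] t 31.625 w 65.0
```

Emit:
send_rows(
  offset=[
    [0.1,0,-0.4],
    [0,0,0],
  ],
  rotation=[
    [0,-0.5,0],
    [0,0,0],
  ],
)

```text
time_s: 31.88
position: [466.0, -165.6, 70.6]
eef_rot: [3.14, 0.001, 1.474]
ft_force: [0.4, -0.2, -1.0]
gripper_width: 64.9
```

Emit:
send_rows(
  offset=[
    [0,0,0],
    [0,0,0],
    [0,0,0],
    [0,0,0],
  ],
  rotation=[
    [0,0,0],
    [0,0,0],
    [0,0,0],
    [0,0,0],
  ],
  claw=0.3,
  newtons=35,
)

```text
time_s: 32.38
position: [466.4, -165.8, 71.1]
eef_rot: [3.138, 0.001, 1.473]
ft_force: [-0.2, 0.9, -0.9]
gripper_width: 46.9
```

Emit:
send_rows(
  offset=[
    [0,0,3],
    [0,0,4],
    [0,0,4],
    [0.3,3,1],
    [0.6,5,0],
    [0.7,5,0],
    [0.7,5,0],
    [0.7,5,0],
    [0.7,5,0],
  ],
  rotation=[
    [0,0,0],
    [0,0,0],
    [0,0,0],
    [0,0,0],
    [0,0,0],
    [0,0,0],
    [0,0,0],
    [0,0,0],
    [0,0,0],
  ],
)

```text
time_s: 33.5
position: [501.5, 117.2, 194.4]
eef_rot: [3.138, 0.003, 1.461]
ft_force: [0.3, 0.2, -0.7]
gripper_width: 47.7
```

```bash
python3 -c "
from h import *
t=cv2.imread('pics/t9.png');crop(t,110,90,240,250,4,'t9b')
go(509,163,110,84.2)"
```

```text
cur [501.5 117.2 194.4] [1.798e+02 1.000e-01 8.370e+01] d_cm [ 0.75  4.58 -8.44] rot [0.2 0.2 0.5] F [ 0.3  0.2 -0.7] t 33.5 w 47.7
```

View pics/t9b.png

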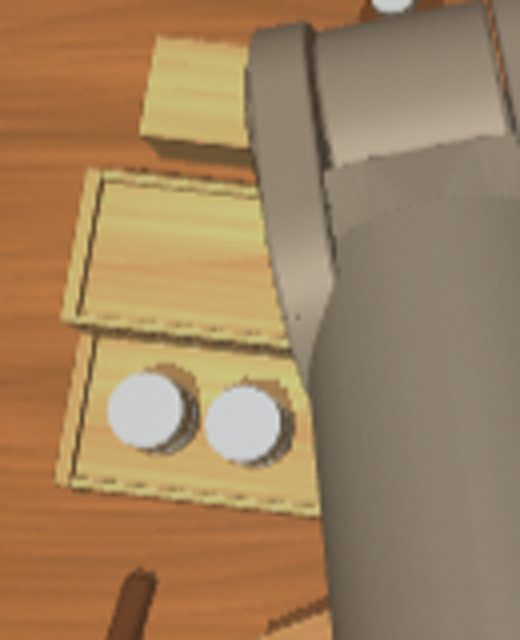

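Emit:
send_rows(
  offset=[
    [0.4,2.5,-1],
    [0.3,1,-3],
    [0,0,-3],
    [0,0,0],
    [0,0,0],
  ],
  rotation=[
    [0.2,0.2,0.5],
    [0,0,0],
    [0,0,0],
    [0,0,0],
    [0,0,0],
  ],
)

```text
time_s: 34.12
position: [508.5, 160.0, 123.7]
eef_rot: [3.141, -0.004, 1.48]
ft_force: [1.0, 0.8, -1.1]
gripper_width: 47.2
```

```bash
python3 -c "
from h import *
go(509,163,77,84.2)"
```

```text
cur [508.5 160.  123.7] [179.9  -0.2  84.8] d_cm [ 0.05  0.3  -4.67] rot [-0.2  0.1 -0.6] F [ 1.   0.8 -1.1] t 34.125 w 47.2
```

Emit:
send_rows(
  offset=[
    [-0.1,0.3,-1.5],
    [0,0,-1.5],
    [-0.1,0,-0.8],
    [0,0,0],
  ],
  rotation=[
    [-0.2,0.1,-0.6],
    [0,0.2,0],
    [0,0,0],
    [0,0,0],
  ],
)

```text
time_s: 34.62
position: [507.5, 162.7, 85.0]
eef_rot: [-3.14, -0.001, 1.467]
ft_force: [0.4, 0.2, -1.6]
gripper_width: 47.1
```

```bash
python3 -c "
from h import *
go(509,163,77,84.2)"
```

```text
cur [507.5 162.7  85. ] [-179.9   -0.    84.1] d_cm [ 0.15  0.03 -0.8 ] rot [-0.1 -0.1  0.1] F [ 0.4  0.2 -1.6] t 34.625 w 47.1
```

Emit:
send_rows(
  offset=[
    [0.1,0,-0.5],
    [0,0,-0.2],
    [0,0,0],
  ],
  rotation=[
    [0,0,0],
    [0,0,0],
    [0,0,0],
  ],
)

```text
time_s: 35.0
position: [509.1, 162.8, 78.0]
eef_rot: [-3.142, -0.001, 1.467]
ft_force: [-0.2, 0.1, -1.0]
gripper_width: 46.6
```

Emit:
send_rows(
  offset=[
    [0,0,-0.2],
  ],
  rotation=[
    [0,0,0],
  ],
)

```text
time_s: 35.12
position: [509.5, 163.0, 77.0]
eef_rot: [3.141, -0.001, 1.467]
ft_force: [-4.9, -1.3, 16.7]
gripper_width: 47.2
```

Emit:
send_rows(
  offset=[
    [0,0,0],
    [0,0,0],
    [0,0,0],
  ],
  rotation=[
    [0,0,0],
    [0,0,0],
    [0,0,0],
  ],
  claw=0.7,
)

```text
time_s: 35.5
position: [510.1, 163.2, 77.6]
eef_rot: [3.14, -0.002, 1.467]
ft_force: [0.0, -0.1, -1.1]
gripper_width: 59.8
```

Emit:
send_rows(
  offset=[
    [0,0,2],
    [0,0,4],
    [0,0,5],
    [-0.4,-4,3],
    [-0.6,-6,0],
    [-0.6,-6,0],
    [-0.6,-6,0],
    [-0.6,-6,0],
  ],
  rotation=[
    [0,0,0],
    [0,0,0],
    [0,0,0],
    [0,0,0],
    [0,0,0],
    [0,0,0],
    [0,0,0],
    [0,0,0],
  ],
  claw=0.76,
)

```text
time_s: 36.5
position: [480.7, -118.7, 223.0]
eef_rot: [3.135, -0.004, 1.481]
ft_force: [0.4, -0.4, -0.2]
gripper_width: 65.1
```

Run:
```python
from h import *
t=shot("top","t10"); s=shot("side","s10"); go(473,-247,150,84.2)
a=t[120:230,100:240];b=s[180:290,100:240]
cv2.imwrite("pics/c10.png",np.hstack([cv2.resize(x,None,fx=2.8,fy=2.8,interpolation=2) for x in(a,b)]))
a=t[190:230,330:380];b=s[120:160,300:350]
cv2.imwrite("pics/c10b.png",np.hstack([cv2.resize(x,None,fx=8,fy=8,interpolation=2) for x in(a,b)]))
```

```text
cur [ 479.2 -125.1  222.7] [179.7   0.   84.1] d_cm [ -0.62 -12.19  -7.27] rot [0.  0.3 0.1] F [-0.7  0.1  1.2] t 36.6 w 64.9
```

View pics/c10.png

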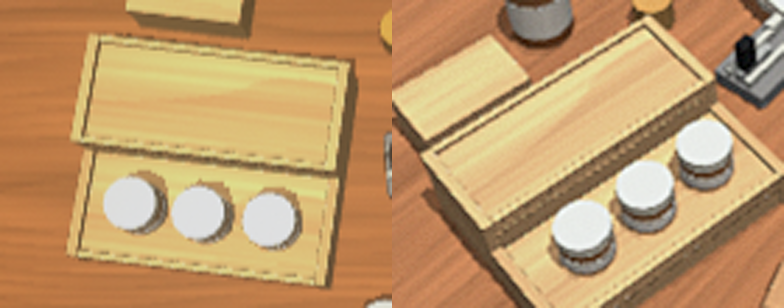

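View pics/c10b.png

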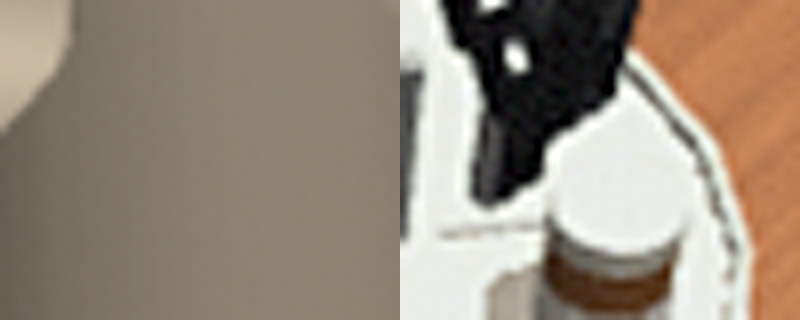

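Emit:
send_rows(
  offset=[
    [-0.3,-5,0],
    [-0.3,-5,-2],
    [-0.1,-1.6,-4],
    [0,0,-1],
    [0,0,0],
    [0,0,0],
  ],
  rotation=[
    [0,0.3,0],
    [0,0,0],
    [0,0,0],
    [0,0,0],
    [0,0,0],
    [0,0,0],
  ],
)

```text
time_s: 37.35
position: [474.5, -241.5, 153.6]
eef_rot: [3.136, 0.0, 1.471]
ft_force: [0.1, 0.1, 1.1]
gripper_width: 65.0
```

```bash
python3 -c "
from h import *
go(473,-247,75,84.2)"
```

```text
cur [ 474.5 -241.5  153.6] [179.7   0.   84.3] d_cm [-0.15 -0.55 -7.86] rot [ 0.   0.3 -0.1] F [0.1 0.1 1.1] t 37.35 w 65.0
```

Emit:
send_rows(
  offset=[
    [-0.3,-0.5,-1.5],
    [-0.1,0,-1],
    [0,0,0],
  ],
  rotation=[
    [0,0.5,0],
    [0,0.2,0],
    [0,0,0],
  ],
)

```text
time_s: 37.72
position: [471.9, -245.4, 128.8]
eef_rot: [-3.138, 0.002, 1.474]
ft_force: [0.4, -0.8, 0.1]
gripper_width: 64.8
```

Run:
```python
from h import *
s=shot("side","s11"); go(473,-247,75,84.2)
crop(s,290,100,370,160,8,"s11a")
for P in((473,-247,96),(473,-247,103)):print((proj("side",P)-[290,100])*8+4)
```

```text
cur [ 472.1 -245.6  129.2] [-1.798e+02  1.000e-01  8.440e+01] d_cm [ 0.09 -0.14 -5.42] rot [ 0.1 -0.2 -0.2] F [-0.2  0.7 -0.2] t 37.775 w 64.8
[302.0416492  365.66787342]
[304.43274825 350.64239054]
```

View pics/s11a.png

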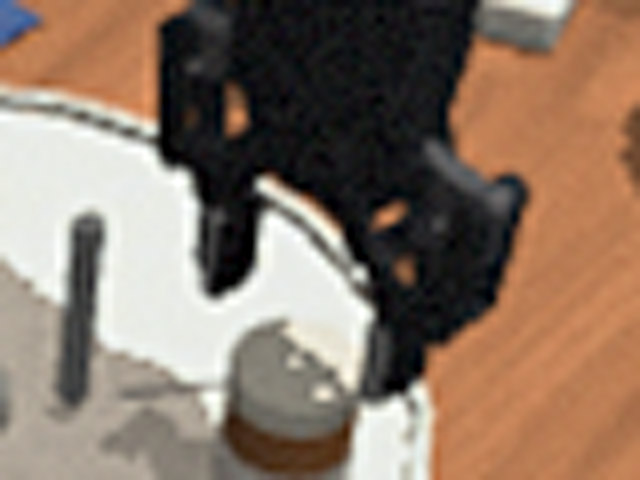

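Emit:
send_rows(
  offset=[
    [0,0,-2],
    [-0.1,0,-2],
    [-0.1,0,-0.7],
    [0,0,0],
  ],
  rotation=[
    [0,0,0],
    [0,0.3,0],
    [0,0.2,0],
    [0,0,0],
  ],
)

```text
time_s: 38.28
position: [471.6, -246.1, 82.7]
eef_rot: [-3.133, 0.004, 1.474]
ft_force: [0.3, -0.5, 0.6]
gripper_width: 64.9
```

```bash
python3 -c "
from h import *
go(473,-245.5,75,84.2)"
```

```text
cur [ 471.6 -246.1   82.7] [-179.5    0.3   84.4] d_cm [ 0.14  0.06 -0.77] rot [ 0.2 -0.5 -0.2] F [ 0.3 -0.5  0.6] t 38.275 w 64.9
```

Emit:
send_rows(
  offset=[
    [0.1,0,-0.7],
    [0,0,0],
  ],
  rotation=[
    [0.2,-0.5,0],
    [0,0,0],
  ],
)

```text
time_s: 38.52
position: [473.5, -246.5, 76.4]
eef_rot: [3.139, 0.0, 1.474]
ft_force: [0.3, -0.3, 0.9]
gripper_width: 65.0
```

Emit:
send_rows(
  offset=[
    [0,0,0],
    [0,0,0],
    [0,0,0],
    [0,0,0],
  ],
  rotation=[
    [0,0,0],
    [0,0,0],
    [0,0,0],
    [0,0,0],
  ],
  claw=0.3,
  newtons=35,
)

```text
time_s: 39.02
position: [473.8, -246.7, 77.0]
eef_rot: [3.138, 0.001, 1.473]
ft_force: [0.4, 0.3, -0.9]
gripper_width: 46.9
```

Emit:
send_rows(
  offset=[
    [0,0,3],
    [0,0,4],
    [0,0,5],
    [0.4,3,3],
    [1,5,1],
    [1.5,5.5,0],
    [1.8,5.5,0],
    [1.8,5.5,0],
    [1.8,5.5,0],
    [1.8,5.5,0],
  ],
  rotation=[
    [0,0,0],
    [0,0,0],
    [0,0,0],
    [0,0,0],
    [0,0,0],
    [0,0,0],
    [0,0,0],
    [0,0,0],
    [0,0,0],
    [0,0,0],
  ],
)

```text
time_s: 40.28
position: [573.2, 112.8, 242.1]
eef_rot: [3.136, 0.003, 1.459]
ft_force: [0.2, 0.0, 0.0]
gripper_width: 47.2
```

```bash
python3 -c "
from h import *
go(613.5,215,180,84.2)"
```

```text
cur [573.2 112.8 242.1] [179.7   0.2  83.6] d_cm [ 4.03 10.22 -6.21] rot [0.2 0.3 0.6] F [0.2 0.  0. ] t 40.275 w 47.2
```

Emit:
send_rows(
  offset=[
    [1.8,4.5,-1],
    [1.5,3.5,-2],
    [0.5,1,-3],
    [0,0,-3],
    [0,0,0],
    [0,0,0],
  ],
  rotation=[
    [0.2,0.3,0.6],
    [0,0,0],
    [0,0,0],
    [0,0,0],
    [0,0,0],
    [0,0,0],
  ],
)

```text
time_s: 41.02
position: [611.7, 214.1, 149.8]
eef_rot: [-3.141, -0.005, 1.48]
ft_force: [0.1, -0.1, -0.3]
gripper_width: 47.2
```

```bash
python3 -c "
from h import *
go(613.5,215,118,84.2)"
```

```text
cur [611.7 214.1 149.8] [-180.    -0.3   84.8] d_cm [ 0.18  0.09 -3.18] rot [-0.3  0.  -0.6] F [ 0.1 -0.1 -0.3] t 41.025 w 47.2
```

Emit:
send_rows(
  offset=[
    [0.1,0.1,-1.2],
    [0,0,-1],
    [0,0,-0.2],
    [0,0,0],
  ],
  rotation=[
    [-0.3,0,-0.6],
    [0,0,0],
    [0,0,0],
    [0,0,0],
  ],
)

```text
time_s: 41.52
position: [614.3, 214.6, 127.2]
eef_rot: [3.137, -0.001, 1.467]
ft_force: [-0.3, -0.2, -1.5]
gripper_width: 47.4
```

```bash
python3 -c "
from h import *
go(613.5,215,118,84.2)
t=shot('top','t12'); s=shot('side','s12')
a=t[120:230,100:240];b=s[150:260,100:240]
cv2.imwrite('pics/c12.png',np.hstack([cv2.resize(x,None,fx=2.8,fy=2.8,interpolation=2) for x in(a,b)]))"
```

```text
cur [614.3 214.6 127.2] [179.7  -0.   84. ] d_cm [-0.08  0.04 -0.92] rot [-0.   0.3  0.2] F [-0.3 -0.2 -1.5] t 41.525 w 47.4
```

View pics/c12.png

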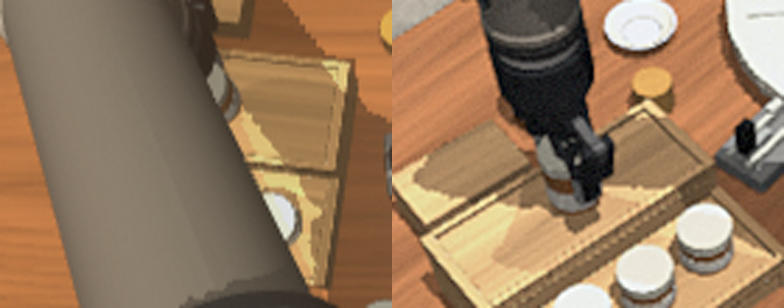

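Centred above the high step. Lower slowly.

Emit:
send_rows(
  offset=[
    [-0.1,0,-0.6],
    [0,0,-0.2],
    [0,0,0],
  ],
  rotation=[
    [0,0.3,0],
    [0,0,0],
    [0,0,0],
  ],
)

```text
time_s: 42.0
position: [613.6, 214.7, 119.3]
eef_rot: [-3.142, -0.001, 1.467]
ft_force: [-0.2, -0.6, -1.3]
gripper_width: 46.9
```

Emit:
send_rows(
  offset=[
    [0,0,-0.2],
  ],
  rotation=[
    [0,0,0],
  ],
)

```text
time_s: 42.12
position: [613.8, 214.8, 118.0]
eef_rot: [3.141, -0.001, 1.467]
ft_force: [-2.8, -2.0, 11.4]
gripper_width: 47.3
```

Emit:
send_rows(
  offset=[
    [0,0,0],
    [0,0,0],
    [0,0,0],
  ],
  rotation=[
    [0,0,0],
    [0,0,0],
    [0,0,0],
  ],
  claw=0.7,
)

```text
time_s: 42.5
position: [614.2, 215.1, 118.4]
eef_rot: [3.14, -0.001, 1.467]
ft_force: [1.9, 0.6, -0.4]
gripper_width: 59.5
```

Emit:
send_rows(
  offset=[
    [0,0,2],
    [0,0,4],
    [0,0,4],
    [-0.4,-3,2],
    [-0.6,-4,0],
    [-0.6,-4,0],
    [-0.6,-3,0],
    [-0.6,-2,0],
    [0,0,0],
  ],
  rotation=[
    [0,0,0],
    [0,0,0],
    [0,0,0],
    [0,0,0],
    [0,0,3],
    [0,0,3],
    [0,0,3],
    [0,0,0],
    [0,0,0],
  ],
  claw=0.5,
)

```text
time_s: 43.62
position: [585.4, 52.0, 253.7]
eef_rot: [3.13, -0.003, 1.631]
ft_force: [0.6, -0.2, 0.1]
gripper_width: 46.7
```

Run:
```python
from h import *
t=shot("top","t13"); s=shot("side","s13"); go(573.5,49,150,94.7)
a=t[120:230,100:240];b=s[150:260,100:240]
cv2.imwrite("pics/c13.png",np.hstack([cv2.resize(x,None,fx=2.8,fy=2.8,interpolation=2) for x in(a,b)]))
a=t[150:200,220:295];b=s[165:215,195:270]
cv2.imwrite("pics/c13b.png",np.hstack([cv2.resize(x,None,fx=5,fy=5,interpolation=2) for x in(a,b)]))
```

```text
cur [585.8  55.  253.6] [179.3  -0.3  93.7] d_cm [ -1.23  -0.6  -10.36] rot [-0.3  0.7  1. ] F [-0.   0.3 -1.8] t 43.725 w 47.0
```

View pics/c13.png

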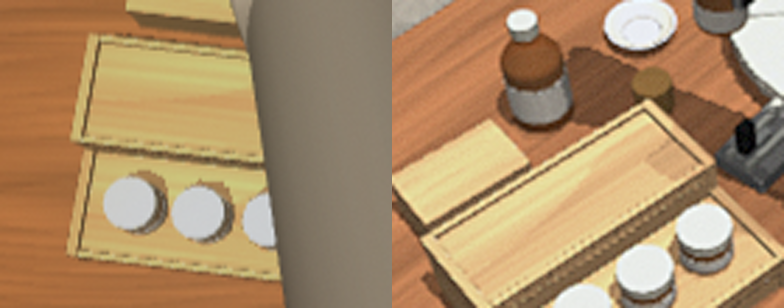

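View pics/c13b.png

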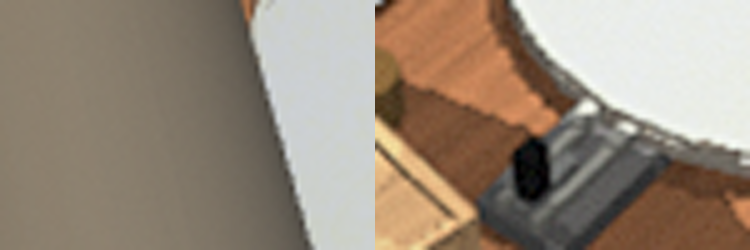

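My second call set the claw to 0.5, which is narrower than the jar. It re-gripped the tall jar on the lift, and the width reads 47. I need to see how it is held, then put it back.

Run:
```python
from h import *
s=cv2.imread("pics/s13.png"); crop(s,170,60,280,170,5,"s13a"); p=sense()["position"]
for dz in(-43,-35,-30,19): print(dz,(proj("side",p+[0,0,dz])-[170,60])*5+2.5)
```

```text
-43 [238.14863638 466.94004976]
-35 [237.06762148 454.63230263]
-30 [236.38583694 446.86993808]
19 [229.44273141 367.82016091]
```

View pics/s13a.png

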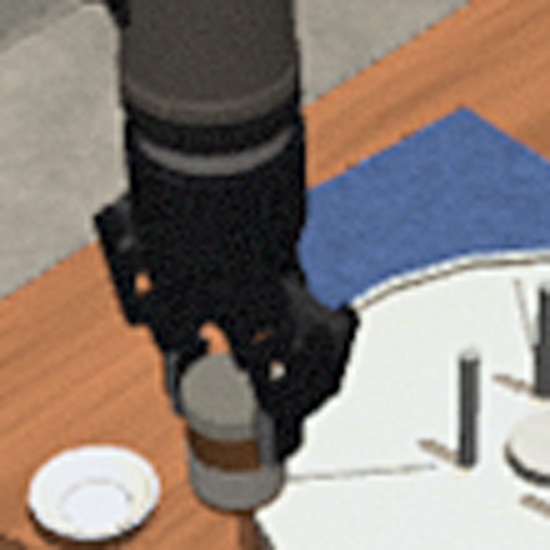

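Run:
```python
from h import *
st=sense(); p=st["position"]; j=Ro.from_euler("xyz",st["eef_rot"]).as_matrix()[:,1]
def pl(u,v):
    o,d=ray("side",170+u/5-.4,60+v/5-.4); return o+d*((p-o)@j)/(d@j)
for a,b in(((220,391),(238,472)),((220,391),(238,480)),((221,388),(237,470))):
    A,B=pl(*a),pl(*b); v=A-B; print((A-p).round(1),(B-p).round(1),np.linalg.norm(v).round(1),np.degrees(np.arctan2(v[1],v[2])).round(1),np.degrees(np.arctan2(v[0],v[2])).round(1))
s=shot("side","s14");t=shot("top","t14")
cv2.imwrite("pics/c14.png",cv2.resize(s[110:170,190:250],None,fx=10,fy=10,interpolation=2))
```

```text
[-0.6  7.1  9.8] [  0.6  -0.5 -47.4] 57.7 7.5 -1.2
[-0.6  7.1  9.8] [  0.7  -0.  -52.4] 62.6 6.5 -1.1
[-0.5  6.3 11.1] [  0.6   0.1 -45.6] 57.0 6.2 -1.1
```

View pics/c14.png

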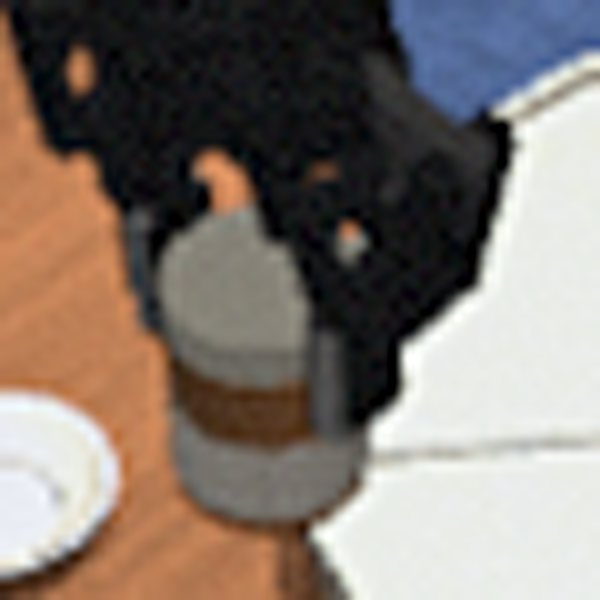

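The jar hangs about 51 mm below the TCP and leans about 6° towards +y. I'll tilt the tool by +6° about x and set it down again.

Emit:
send_rows(
  offset=[
    [0,0,0],
    [0.5,3,0],
    [0.6,4,0],
    [0.6,4,-1],
    [0.6,3,-2],
    [0.3,1,-2],
    [0,0,0],
    [0,0,0],
  ],
  rotation=[
    [0,0,0],
    [1.5,0.5,-3],
    [1.5,0,-3],
    [1.5,0,-3],
    [1,0,0],
    [0,0,0],
    [0,0,0],
    [0,0,0],
  ],
  claw=0.3,
  newtons=35,
)

```text
time_s: 44.82
position: [611.9, 214.6, 200.9]
eef_rot: [-3.14, -0.104, 1.48]
ft_force: [-0.4, -0.6, -0.5]
gripper_width: 47.0
```

Run:
```python
from h import *
s=shot("side","s15"); go(613.5,215,140,84.2)
cv2.imwrite("pics/c15.png",cv2.resize(s[120:200,120:220],None,fx=6,fy=6,interpolation=2))
```

```text
cur [611.8 214.4 200.8] [-179.9   -6.    84.8] d_cm [ 0.17  0.06 -6.08] rot [-6.   0.5 -0.6] F [-0.3  0.3 -0.5] t 44.875 w 46.9
```

View pics/c15.png

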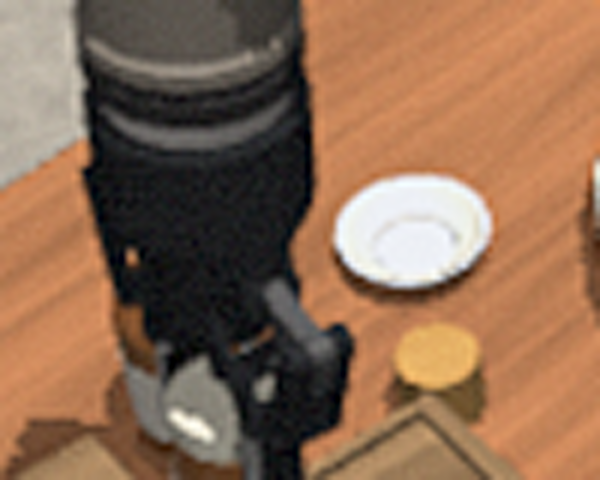

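Emit:
send_rows(
  offset=[
    [0.1,-0.3,-2],
    [0,0,-2],
    [0,0,-1],
    [0,0,0],
  ],
  rotation=[
    [0,0.4,-0.6],
    [0,0,0],
    [0,0,0],
    [0,0,0],
  ],
)

```text
time_s: 45.38
position: [614.0, 206.4, 148.6]
eef_rot: [-3.134, -0.101, 1.462]
ft_force: [0.1, 0.5, -0.7]
gripper_width: 47.2
```

Run:
```python
from h import *
s=shot("side","s16"); go(613.5,211,127,84.2)
cv2.imwrite("pics/c16.png",cv2.resize(s[150:230,120:220],None,fx=7,fy=7,interpolation=2))
```

```text
cur [614.3 206.5 149.2] [-179.6   -5.8   83.8] d_cm [-0.08  0.45 -2.22] rot [-5.8  0.2  0.4] F [-0.5 -0.6 -1. ] t 45.425 w 47.0
```

View pics/c16.png

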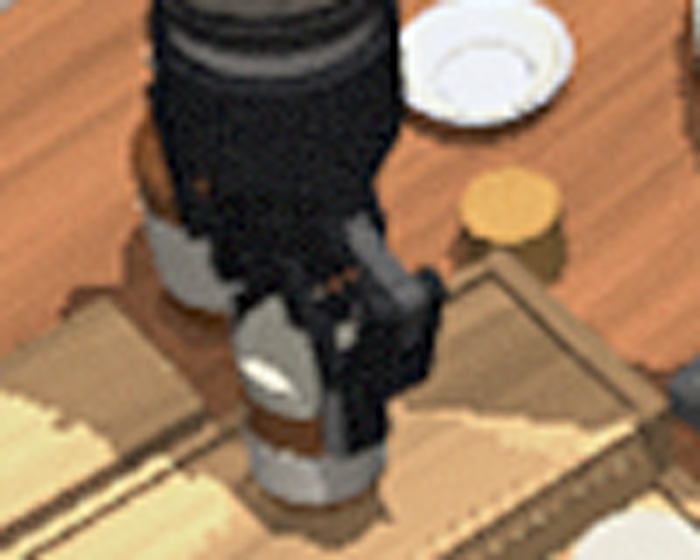

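Emit:
send_rows(
  offset=[
    [0,0.3,-1],
    [0,0,-0.5],
    [0,0,0],
  ],
  rotation=[
    [0,0,0],
    [0,0,0],
    [0,0,0],
  ],
)

```text
time_s: 45.8
position: [615.1, 210.3, 134.5]
eef_rot: [-3.137, -0.103, 1.462]
ft_force: [0.3, 1.0, -0.6]
gripper_width: 46.8
```

Emit:
send_rows(
  offset=[
    [0,0,-0.3],
    [0,0,0],
  ],
  rotation=[
    [0,0,0],
    [0,0,0],
  ],
)

```text
time_s: 46.05
position: [615.6, 210.7, 132.2]
eef_rot: [-3.138, -0.104, 1.463]
ft_force: [0.4, -0.1, -0.5]
gripper_width: 47.3
```

Emit:
send_rows(
  offset=[
    [-0.1,0,-0.3],
    [0,0,0],
  ],
  rotation=[
    [0,0,0],
    [0,0,0],
  ],
)

```text
time_s: 46.3
position: [616.2, 211.4, 132.2]
eef_rot: [3.141, -0.105, 1.463]
ft_force: [-0.0, -0.5, -1.3]
gripper_width: 46.8
```

Emit:
send_rows(
  offset=[
    [0,0,-0.3],
  ],
  rotation=[
    [0,0,0],
  ],
)

```text
time_s: 46.42
position: [616.8, 212.5, 131.2]
eef_rot: [3.139, -0.107, 1.463]
ft_force: [-4.3, 2.1, 16.1]
gripper_width: 47.2
```

Emit:
send_rows(
  offset=[
    [-0.2,0,-0.3],
    [0,0,0],
  ],
  rotation=[
    [0,0,0],
    [0,0,0],
  ],
)

```text
time_s: 46.68
position: [617.0, 212.8, 131.7]
eef_rot: [3.134, -0.109, 1.463]
ft_force: [-0.4, -0.8, -1.6]
gripper_width: 47.4
```

Run:
```python
from h import *
s=shot("side","s17"); go(613.5,211,127,84.2)
cv2.imwrite("pics/c17.png",cv2.resize(s[150:230,120:220],None,fx=7,fy=7,interpolation=2))
```

```text
cur [617.1 213.  131.5] [179.5  -6.3  83.8] d_cm [-0.36 -0.2  -0.45] rot [-6.2  1.1  0.4] F [ 0.  -0.3  1.3] t 46.725 w 46.8
```

View pics/c17.png

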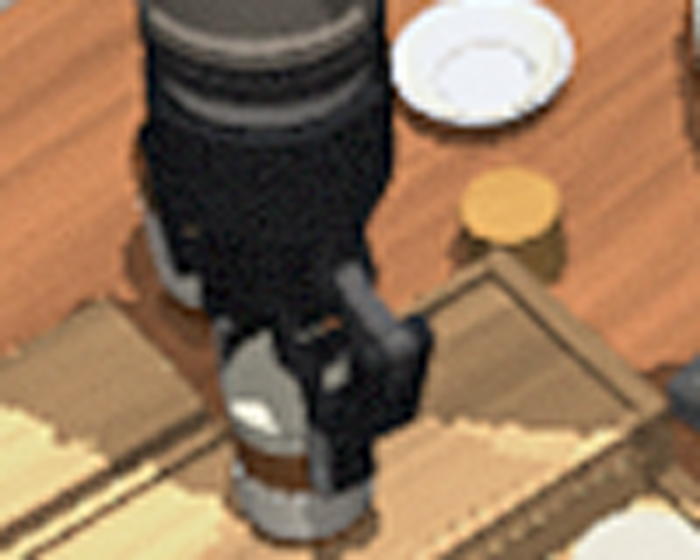

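Emit:
send_rows(
  offset=[
    [0,0,0],
    [0,0,0],
    [0,0,0],
    [0,0,0],
  ],
  rotation=[
    [0,0,0],
    [0,0,0],
    [0,0,0],
    [0,0,0],
  ],
  claw=0.75,
)

```text
time_s: 47.22
position: [616.3, 213.1, 129.8]
eef_rot: [3.136, -0.109, 1.463]
ft_force: [0.0, 0.2, 0.2]
gripper_width: 63.8
```

Run:
```python
from h import *
s=shot("side","s18"); go(613.5,211,127,84.2)
cv2.imwrite("pics/c18.png",cv2.resize(s[150:230,120:220],None,fx=7,fy=7,interpolation=2))
```

```text
cur [616.3 213.  129.8] [179.7  -6.2  83.8] d_cm [-0.28 -0.2  -0.28] rot [-6.2  1.   0.4] F [-0.4  0.   0.3] t 47.275 w 64.4
```

View pics/c18.png

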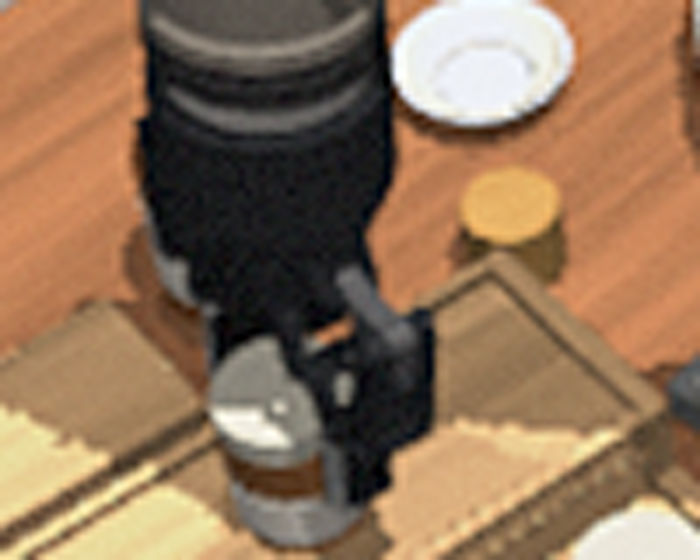

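Run:
```python
from h import *
for P in((614,218,137),(614,218,75),(608,218,137)):print((proj("side",P)-[120,150])*7+3.5)
```

```text
[288.88578038 396.41908445]
[316.56986144 509.29648655]
[300.58550663 405.84378576]
```

Emit:
send_rows(
  offset=[
    [0,0,2],
    [0,0,3],
    [0,0,4],
    [0,0,4],
    [-0.6,-4,0],
    [-0.8,-4,0],
    [-0.8,-4,0],
    [-0.8,-3,0],
    [0,0,0],
  ],
  rotation=[
    [0,0,0],
    [0,0,0],
    [0,0,0],
    [0,0,0],
    [-2,0,3],
    [-2,0,3],
    [-2,0,3],
    [0,0,0],
    [0,0,0],
  ],
)

```text
time_s: 48.4
position: [586.9, 61.1, 278.7]
eef_rot: [3.118, -0.005, 1.628]
ft_force: [0.3, 0.1, -0.4]
gripper_width: 64.0
```

Run:
```python
from h import *
t=shot("top","t19"); s=shot("side","s19"); go(573.5,49,150,94.7)
a=t[120:230,100:240];b=s[165:275,100:240]
cv2.imwrite("pics/c19.png",np.hstack([cv2.resize(x,None,fx=2.8,fy=2.8,interpolation=2) for x in(a,b)]))
```

```text
cur [587.2  64.9 278.6] [178.6  -0.4  93.6] d_cm [ -1.37  -1.59 -12.86] rot [-0.5  1.4  1.2] F [ 0.3  0.  -0.3] t 48.5 w 64.2
```

View pics/c19.png

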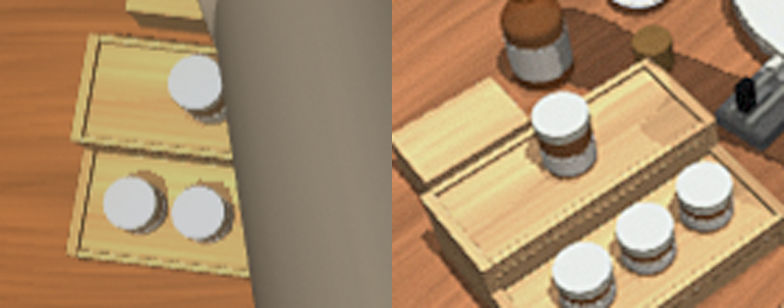

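Emit:
send_rows(
  offset=[
    [-0.7,-0.9,-3],
    [-0.5,-0.5,-4],
    [0,0,-3],
    [0,0,-2],
    [0,0,0],
  ],
  rotation=[
    [-0.5,1.4,1.2],
    [0,0,0],
    [0,0,0],
    [0,0,0],
    [0,0,0],
  ],
  claw=0.5,
)

```text
time_s: 49.12
position: [571.4, 56.2, 150.4]
eef_rot: [-3.133, -0.003, 1.666]
ft_force: [-1.2, 0.0, 0.2]
gripper_width: 42.7
```

Run:
```python
from h import *
go(573.5,48,64,94.7)
print("tall",at("top",169.4,149.4,137))
s=cv2.imread("pics/s19.png");crop(s,195,165,265,215,8,"s19b")
```

```text
cur [571.4  56.2 150.4] [-179.5   -0.2   95.5] d_cm [ 0.21 -0.82 -8.64] rot [-0.1 -0.5 -0.8] F [-1.2  0.   0.2] t 49.125 w 42.7
tall [615.77194164 215.4809702  137.        ]
```

View pics/s19b.png

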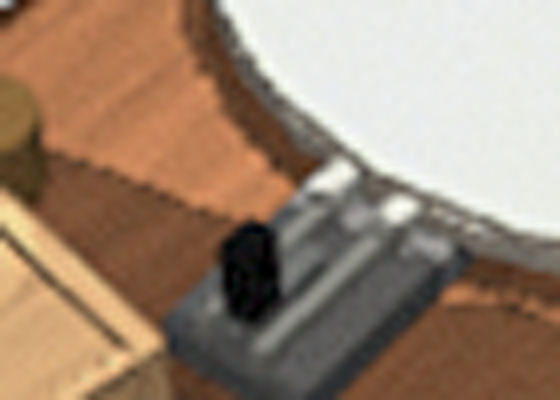

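Emit:
send_rows(
  offset=[
    [0.1,-0.8,-2],
    [0,0,-3],
    [0,0,-2],
    [0,0,0],
  ],
  rotation=[
    [0,-0.5,-0.8],
    [0,0,0],
    [0,0,0],
    [0,0,0],
  ],
)

```text
time_s: 49.62
position: [573.5, 51.0, 79.8]
eef_rot: [3.139, -0.003, 1.658]
ft_force: [0.7, 1.0, 0.8]
gripper_width: 42.7
```

```bash
python3 -c "
from h import *
go(573.5,48,64,94.7)"
```

```text
cur [573.5  51.   79.8] [179.9  -0.2  95. ] d_cm [-0.   -0.3  -1.58] rot [-0.2  0.1 -0.3] F [0.7 1.  0.8] t 49.625 w 42.7
```

Emit:
send_rows(
  offset=[
    [0,-0.3,-1],
    [0,0,-0.5],
    [0,0,0],
  ],
  rotation=[
    [0,0,0],
    [0,0,0],
    [0,0,0],
  ],
)

```text
time_s: 50.0
position: [575.3, 48.6, 66.2]
eef_rot: [3.135, -0.004, 1.659]
ft_force: [-0.4, -0.4, -0.1]
gripper_width: 42.9
```

Emit:
send_rows(
  offset=[
    [0,0,0],
    [0,0,0],
    [0,0,0],
    [0,0,0],
    [0,0,0],
  ],
  rotation=[
    [0,0,0],
    [0,0,0],
    [0,0,0],
    [0,0,0],
    [0,0,0],
  ],
  claw=0,
  newtons=35,
)

```text
time_s: 50.62
position: [572.4, 48.3, 66.7]
eef_rot: [3.141, -0.003, 1.657]
ft_force: [-1.1, 0.1, -1.3]
gripper_width: 13.2
```

Emit:
send_rows(
  offset=[
    [0.05,-0.7,0],
    [0.05,-0.7,0],
    [0.05,-0.7,0],
    [0.05,-0.7,0],
    [0,0,0],
  ],
  rotation=[
    [0,0,0],
    [0,0,0],
    [0,0,0],
    [0,0,0],
    [0,0,0],
  ],
)

```text
time_s: 51.25
position: [574.8, 19.4, 66.7]
eef_rot: [3.141, -0.005, 1.657]
ft_force: [0.5, -0.7, -1.6]
gripper_width: 13.4
```

Emit:
send_rows(
  offset=[
    [0.03,-0.4,0],
    [0.03,-0.4,0],
  ],
  rotation=[
    [0,0,0],
    [0,0,0],
  ],
)

```text
time_s: 51.5
position: [574.9, 18.2, 66.7]
eef_rot: [3.14, -0.014, 1.66]
ft_force: [-0.6, 7.6, -1.6]
gripper_width: 13.5
```

Emit:
send_rows(
  offset=[
    [0.05,-0.6,0],
    [0,0,0],
  ],
  rotation=[
    [0,0,0],
    [0,0,0],
  ],
)

```text
time_s: 51.75
position: [574.9, 18.3, 66.7]
eef_rot: [3.14, -0.02, 1.664]
ft_force: [0.3, -3.1, -1.2]
gripper_width: 13.7
```

Emit:
send_rows(
  offset=[
    [0,0,0],
    [0,0,0],
    [0,0,0],
    [0,0,3],
    [0,0,4],
    [0,0,5],
    [-1.5,-4,4],
    [-3,-5,2],
    [-3,-5,0],
    [-3,-5,0],
  ],
  rotation=[
    [0,0,0],
    [0,0,0],
    [0,0,0],
    [0,0,0],
    [0,0,0],
    [0,0,0],
    [0,0,0],
    [0,0,0],
    [0,0,0],
    [0,0,0],
  ],
  claw=0.5,
)

```text
time_s: 53.0
position: [469.9, -176.5, 254.7]
eef_rot: [3.132, -0.015, 1.673]
ft_force: [0.7, -0.7, -0.3]
gripper_width: 42.4
```

Emit:
send_rows(
  offset=[
    [0,-5,0],
    [0,-5,0],
    [0,-3,0],
    [0,0,0],
    [0,0,0],
  ],
  rotation=[
    [0,0,0],
    [0,0,0],
    [0,0,0],
    [0,0,0],
    [0,0,0],
  ],
)

```text
time_s: 53.62
position: [464.9, -316.3, 256.1]
eef_rot: [3.132, -0.011, 1.663]
ft_force: [0.7, -0.9, 0.8]
gripper_width: 42.8
```

Run:
```python
from h import *
t=shot("top","t20"); s=shot("side","s20")
crop(t,110,90,300,250,4,"t20a"); crop(s,100,90,360,310,3,"s20a"); crop(s,205,170,265,220,10,"s20b")
```

```text
(no output)
```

View pics/t20a.png

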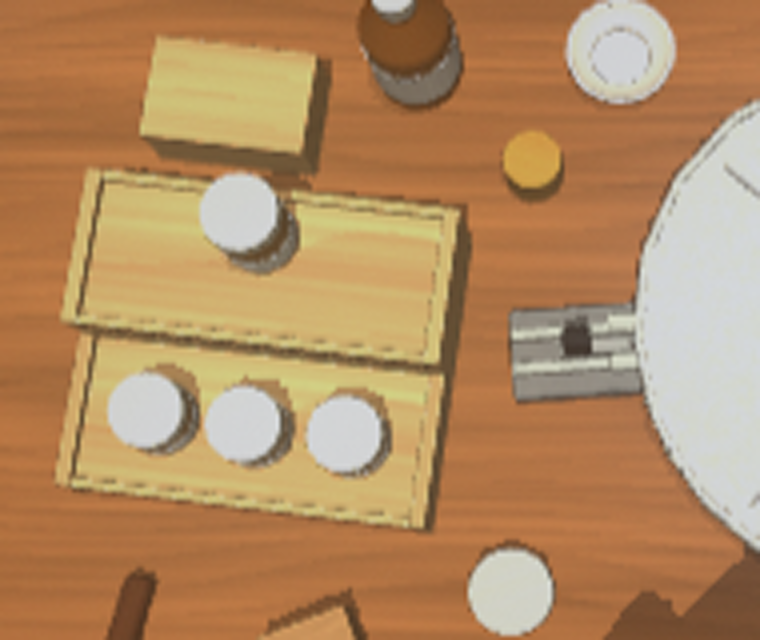

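View pics/s20a.png

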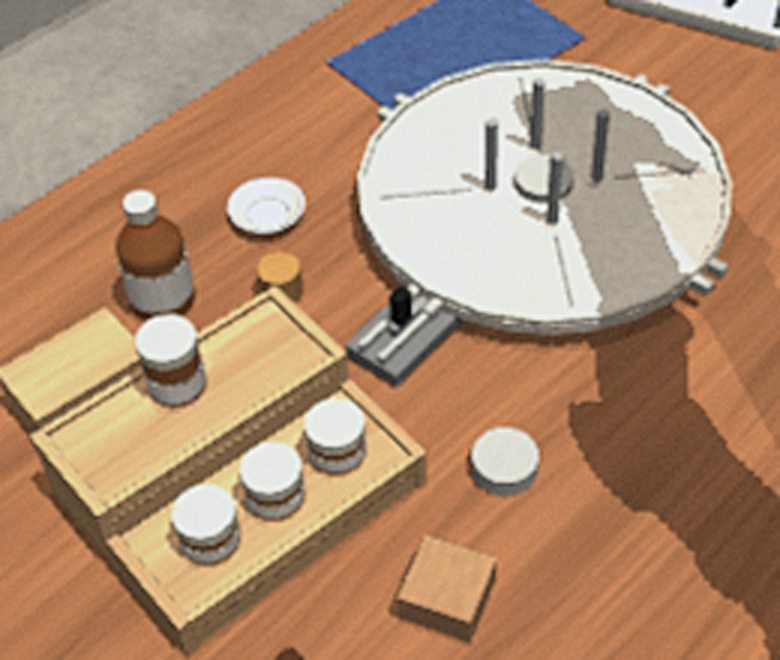

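View pics/s20b.png

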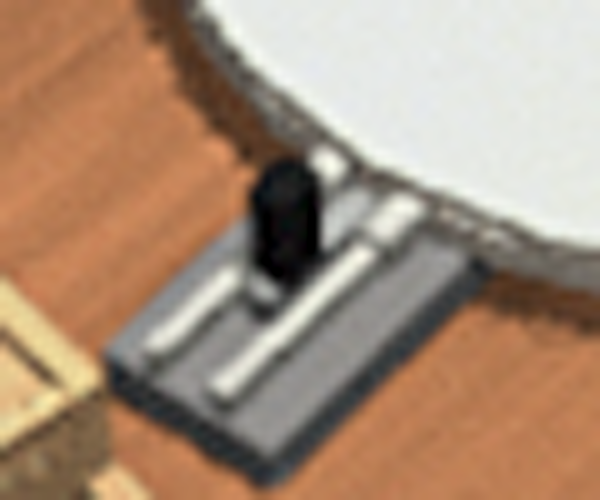

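Run:
```python
from h import *
B=lambda x,y:(110+x/4-.4,90+y/4-.4)
c,si=np.cos(np.radians(-5.8)),np.sin(np.radians(-5.8))
q=[]
for x,y,z,o in((146,410,82,(515,225.2)),(243,426,82,(515,225.2)),(346,434,82,(515,225.2)),(240,213,137,(613.5,215.1))):
  p=at("top",*B(x,y),z)[:2]; q.append(p); d=p-o; print(p.round(1),"row",(d[0]*c+d[1]*si).round(1),(-d[0]*si+d[1]*c).round(1))
print(np.linalg.norm(q[0]-q[1]),np.linalg.norm(q[1]-q[2]))
```

```text
[521.5 282.9] row 0.7 58.0
[512.1 222.2] row -2.5 -3.3
[507.8 158.3] row -0.4 -67.2
[631.7 215.8] row 18.0 2.5
61.40759562836144 64.0039565922262
```

The last top view shows the tall jar's cap at crop (240,213), about 18 mm off the step's middle. Straight after placing it measured 2 mm off, so it was knocked since. I'll re-centre it.

Run:
```python
from h import *
t=cv2.imread("pics/t20.png");s=cv2.imread("pics/s20.png")
cv2.imwrite("pics/c21.png",np.hstack([cv2.resize(x,None,fx=8,fy=8,interpolation=2) for x in(t[125:170,145:195],s[185:230,130:180])]))
go(629,216,230,84.2)
```

```text
cur [ 464.9 -316.   256.2] [179.4  -0.6  95.3] d_cm [16.41 53.2  -2.62] rot [ -0.6   0.6 -11.1] F [-0.4  0.   0.2] t 53.725 w 42.5
```

View pics/c21.png

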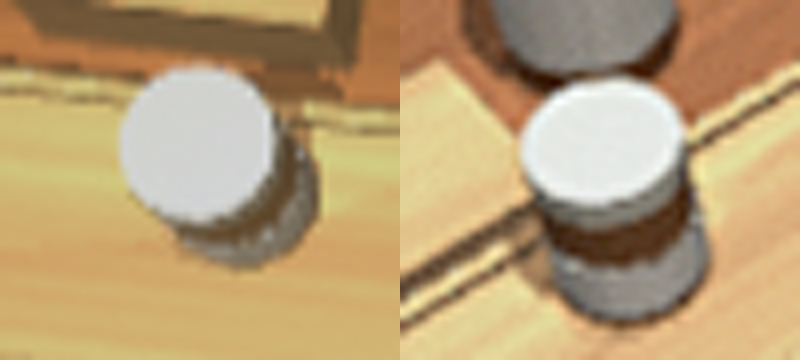

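Run:
```python
from h import *
a=(145+198/8-.4,125+143/8-.4); b=(130+202/8-.4,185+139/8-.4)
print(tri(a,b),at("top",*a,137),at("side",*b,137))
```

```text
(array([634.36198301, 217.79134224, 134.82392015]), np.float64(2.583584569616035)) [632.6158483  216.39489307 137.        ] [634.03493425 219.20443006 137.        ]
```

Emit:
send_rows(
  offset=[
    [-0.2,5,0],
    [-0.2,5,0],
    [0,5.5,0],
    [0.5,6,0],
    [1,6,0],
    [1.5,5.5,0],
    [2,5,0],
    [2.5,4,0],
    [2.5,4,0],
  ],
  rotation=[
    [-0.6,0.6,-2],
    [0,0,-2],
    [0,0,-2],
    [0,0,-2],
    [0,0,-2],
    [0,0,-1],
    [0,0,0],
    [0,0,0],
    [0,0,0],
  ],
  claw=0.85,
)

```text
time_s: 54.85
position: [557.2, 165.5, 259.1]
eef_rot: [3.136, 0.002, 1.478]
ft_force: [0.6, 0.0, -0.1]
gripper_width: 72.5
```

Run:
```python
from h import *
go(630,217,190,84.2)
```

```text
cur [557.2 165.5 259.1] [1.797e+02 1.000e-01 8.470e+01] d_cm [ 7.28  5.15 -6.91] rot [ 0.1  0.3 -0.5] F [ 0.6  0.  -0.1] t 54.85 w 72.5
```

Emit:
send_rows(
  offset=[
    [2.4,1.7,0],
    [2.4,1.6,-2],
    [2.4,1,-3],
    [0.2,0,-2],
    [0,0,0],
    [0,0,0],
  ],
  rotation=[
    [0.1,0.3,-0.5],
    [0,0,0],
    [0,0,0],
    [0,0,0],
    [0,0,0],
    [0,0,0],
  ],
)

```text
time_s: 55.6
position: [628.4, 222.3, 189.4]
eef_rot: [3.141, -0.004, 1.487]
ft_force: [0.6, -0.3, 0.1]
gripper_width: 72.7
```

Run:
```python
from h import *
go(632,217,117,84.2)
```

```text
cur [628.4 222.3 189.4] [180.   -0.3  85.2] d_cm [ 0.36 -0.53 -7.24] rot [-0.3  0.  -1. ] F [ 0.6 -0.3  0.1] t 55.6 w 72.7
```

Emit:
send_rows(
  offset=[
    [0.3,-0.5,-2],
    [0,0,-2.5],
    [0,0,-1],
    [0,0,0],
  ],
  rotation=[
    [-0.3,0,-1],
    [0,0,0],
    [0,0,0],
    [0,0,0],
  ],
)

```text
time_s: 56.1
position: [632.1, 214.9, 134.5]
eef_rot: [3.136, 0.002, 1.466]
ft_force: [-0.2, -0.7, -0.5]
gripper_width: 72.5
```

Run:
```python
from h import *
go(632,217,117,84.2)
s=shot("side","s22")
cv2.imwrite("pics/c22.png",cv2.resize(s[150:230,110:210],None,fx=6,fy=6,interpolation=2))
```

```text
cur [632.1 214.9 134.5] [1.797e+02 1.000e-01 8.400e+01] d_cm [-0.01  0.21 -1.75] rot [0.1 0.3 0.2] F [-0.2 -0.7 -0.5] t 56.1 w 72.5
```

View pics/c22.png

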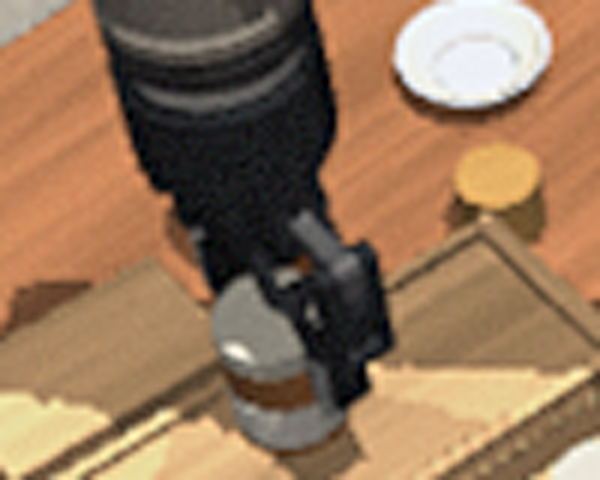

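The fingers straddle the jar. I go down to the grip height and close.

Emit:
send_rows(
  offset=[
    [0,0.2,-1],
    [0,0,-0.5],
    [0,0,0],
  ],
  rotation=[
    [0,0.3,0],
    [0,0,0],
    [0,0,0],
  ],
)

```text
time_s: 56.52
position: [633.4, 217.7, 120.7]
eef_rot: [3.139, 0.0, 1.466]
ft_force: [0.0, 0.9, 0.0]
gripper_width: 72.7
```

Emit:
send_rows(
  offset=[
    [0,0,0],
    [0,0,0],
    [0,0,0],
    [0,0,0],
    [0,0,0],
  ],
  rotation=[
    [0,0,0],
    [0,0,0],
    [0,0,0],
    [0,0,0],
    [0,0,0],
  ],
  claw=0.3,
  newtons=35,
)

```text
time_s: 57.15
position: [633.6, 217.8, 121.1]
eef_rot: [3.138, 0.0, 1.465]
ft_force: [-0.9, -0.7, -0.9]
gripper_width: 47.2
```

Emit:
send_rows(
  offset=[
    [0,0,1],
    [0,0,1],
    [-0.8,0,0],
    [-0.9,0,0],
    [0,0,0],
    [0,0,0],
  ],
  rotation=[
    [0,0,0],
    [0,0,0],
    [0,0,0],
    [0,0,0],
    [0,0,0],
    [0,0,0],
  ],
)

```text
time_s: 57.9
position: [614.7, 217.8, 142.8]
eef_rot: [3.138, 0.0, 1.466]
ft_force: [-0.0, -0.2, -0.4]
gripper_width: 47.3
```

Run:
```python
from h import *
go(613.5,217,118,84.2)
```

```text
cur [614.7 217.8 142.8] [179.8   0.   84. ] d_cm [-0.12 -0.08 -2.48] rot [0.  0.2 0.2] F [-0.  -0.2 -0.4] t 57.9 w 47.3
```

Contact is expected at z of about 121.

Emit:
send_rows(
  offset=[
    [-0.1,0,-1],
    [0,0,-0.6],
    [0,0,0],
  ],
  rotation=[
    [0,0.2,0],
    [0,0,0],
    [0,0,0],
  ],
)

```text
time_s: 58.28
position: [613.5, 217.5, 124.7]
eef_rot: [-3.14, 0.001, 1.466]
ft_force: [-0.1, 0.0, -0.9]
gripper_width: 47.2
```

Emit:
send_rows(
  offset=[
    [0,0,-0.3],
  ],
  rotation=[
    [0,0,0],
  ],
)

```text
time_s: 58.4
position: [613.8, 217.6, 121.6]
eef_rot: [-3.141, 0.001, 1.466]
ft_force: [-0.1, -0.1, -1.5]
gripper_width: 47.0
```

Emit:
send_rows(
  offset=[
    [0,0,-0.2],
  ],
  rotation=[
    [0,0,0],
  ],
)

```text
time_s: 58.52
position: [613.7, 217.5, 121.0]
eef_rot: [-3.14, 0.002, 1.465]
ft_force: [-6.2, -2.9, 14.4]
gripper_width: 47.3
```

Contact. I release and lift, keeping the claw open at 0.75 throughout.

Emit:
send_rows(
  offset=[
    [0,0,0],
    [0,0,0],
    [0,0,0],
    [0,0,0],
  ],
  rotation=[
    [0,0,0],
    [0,0,0],
    [0,0,0],
    [0,0,0],
  ],
  claw=0.75,
)

```text
time_s: 59.02
position: [614.4, 217.9, 121.6]
eef_rot: [3.141, 0.001, 1.465]
ft_force: [-1.1, 0.3, 0.7]
gripper_width: 64.6
```

Emit:
send_rows(
  offset=[
    [0,0,2],
    [0,0,3],
    [0,0,4],
    [0,0,4],
    [-1.5,-4,0],
    [-2,-5,0],
    [-2.5,-5,0],
    [-2.5,-5,0],
    [-2,-5,0],
    [-1,-5,0],
  ],
  rotation=[
    [0,0,0],
    [0,0,0],
    [0,0,0],
    [0,0,0],
    [0,0,0],
    [0,0,0],
    [0,0,0],
    [0,0,0],
    [0,0,0],
    [0,0,0],
  ],
)

```text
time_s: 60.28
position: [497.6, -72.3, 270.9]
eef_rot: [3.123, -0.006, 1.477]
ft_force: [0.6, -0.3, -1.4]
gripper_width: 63.9
```

Emit:
send_rows(
  offset=[
    [0,-5,0],
    [0,-5,0],
    [0,-5,0],
    [0,-5,0],
    [0,-3,0],
    [0,0,0],
    [0,0,0],
  ],
  rotation=[
    [0,0,0],
    [0,0,0],
    [0,0,0],
    [0,0,0],
    [0,0,0],
    [0,0,0],
    [0,0,0],
  ],
)

```text
time_s: 61.15
position: [497.1, -312.9, 282.7]
eef_rot: [3.108, -0.001, 1.473]
ft_force: [0.6, 0.9, -0.1]
gripper_width: 64.1
```

Run:
```python
from h import *
t=shot("top","t23"); s=shot("side","s23")
crop(t,110,90,300,250,4,"t23a"); crop(s,100,90,360,310,3,"s23a"); go(0,0,0,0)
```

```text
cur [ 497.1 -312.8  282.5] [178.1  -0.   84.4] d_cm [-49.71  31.28 -28.25] rot [  1.5   1.4 -84.4] F [ 0.2 -0.3  1.1] t 61.25 w 64.0
```

View pics/t23a.png

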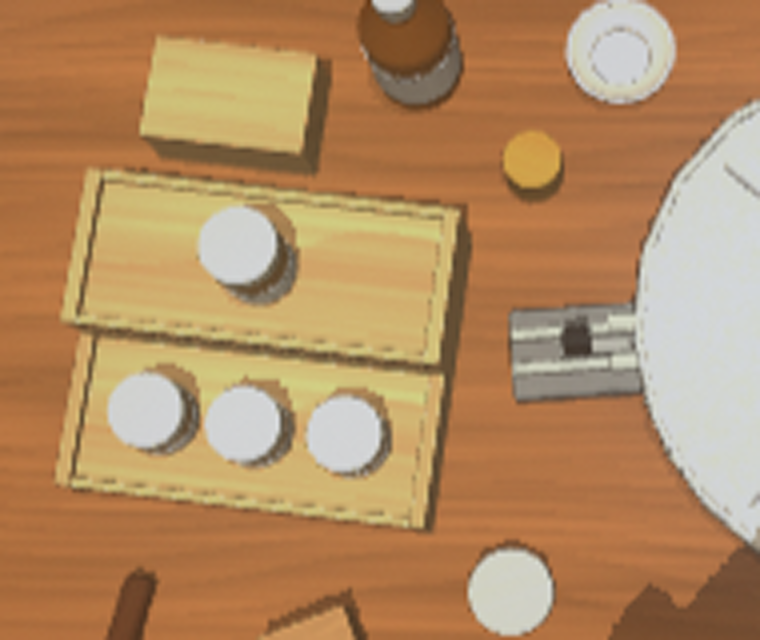

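View pics/s23a.png

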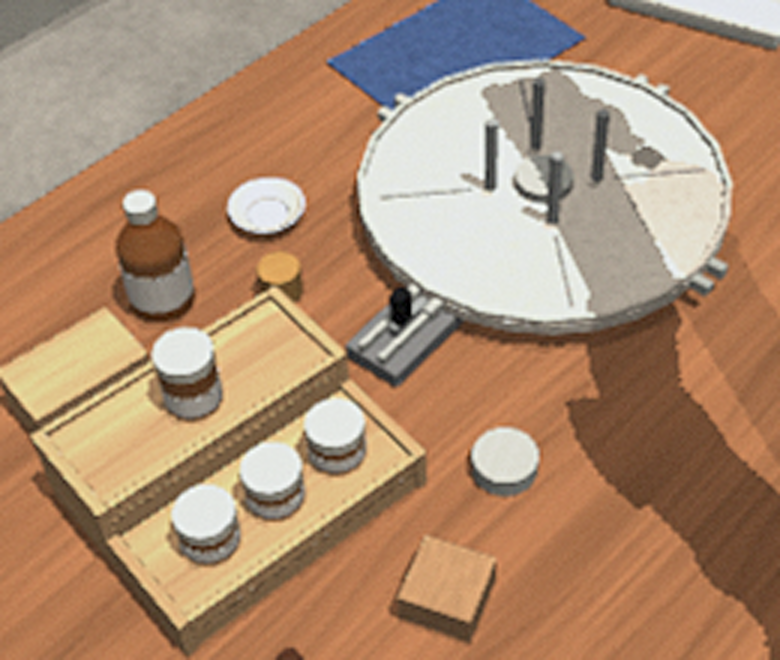

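Run:
```python
from h import *
print(at("top",110+239/4-.4,90+246/4-.4,137)); print(ticket.hand_in())
```

```text
[611.65025536 215.40492214 137.        ]
the job is handed in; nothing more can be done
None
```

The job is handed in at about 61 s. By my last checks it is complete, though the hand-in gave no verdict.

**What I did:** I pulled the lock out to its end stop and pushed the disc round one stop. The two short jars of the first group went on the low step; `tall1` was not there. I pushed the disc on to the last stop, put `short3` on the low step and `tall2` on the high step, and pushed the lock home until it met its stop.

**Last checks:**
- **Low row:** the three short jars stand within about 3 mm of the middle line, 61 and 64 mm apart centre to centre.
- **High step:** `tall2` stands upright about 2 mm from the middle line.
- **Lock and disc:** the knob looks the same as in the first pictures, and the disc rests with its posts in place and nothing on it.
- **Rest of the bench:** the bystanders in the final crops look unmoved, and the gripper is clear. I did not measure them or look at the green look-alike again.

**What went wrong:**
- After I first set `tall2` down, I gave a claw value narrower than the jar. The gripper picked it up again with a slight lean, so I set it down a second time.
- It was then found about 18 mm off the middle line; before the lock was closed it had measured about 2 mm off. It had been knocked aside while the arm was elsewhere, so I picked it up and re-centred it before handing in.
- Setting down the first short jar pressed with about 56 N at the wrist, under the 120 N wrist limit.
- The two cameras disagreed by up to about 6 mm in y. I relied mostly on the top view.

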